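# Scoop wooden bag-handle beads into a dish

### The arm

A 6-joint arm with a two-finger parallel gripper is mounted at the origin on the work surface. World frame = base frame: x ahead of the robot, y to its left, z up, the work surface at z = 0. Lengths are in mm, angles in rad, forces in N, time in s.
With the tool pointing down it reaches from about 350 to 850 mm from the base axis. Payload 8.1 kg.
Tool frame: the origin (TCP) lies on the centre line of the jaws, within the pads' length; the fingertips stand 11 mm ahead of it and the grasp point (between the pads) lies 8 mm behind it; x points along the fingers, y is the direction in which the jaws open and shut, and the axes are right-handed (so a half turn about x gives the same grasp; the last joint's range is limited). The gripper opens to 85 mm and grips with 20 to 120 N. Pads are 22 mm wide; open, the fingers measure 114 mm over their backs; the gripper's body (76 mm by 85 mm) begins 54 mm behind the grasp point. The pads swing forward as they close: fully open they stand 13 mm farther back than shut.
Start: joints at [1.015, 0.13, 1.488, -0, 1.523, -0.085], TCP at [272.14, 534.738, 242.292] pointing down, gripper open.
Joint ranges: [-2.96, 2.96], [-0.89, 2.26], [0.02, 2.5], [-1.34, 4.48], [0, 2.73], [-2.66, 2.66]. Speed limits (rad/s): [2.39, 2.39, 2.79, 3.14, 3.14, 3.14].

### API

Orientations are given as [roll, pitch, yaw] about the fixed x, y, z axes, in that order (R = Rz(yaw) Ry(pitch) Rx(roll)).
In Python, from station import state, get_image, job_done gives the robot as it stands.
- The arm moves only by the shell command python3 -m pendant 'ROWS'. ROWS is JSON, a list of rows, each an object with "grip": the closure, from -1 (fully open) to 1 (shut); "travel": the shift along the tool's x, y, z normalised to -1 to 1, where 1 is 40 cm, a list of three; "rot": the turn, a rotation vector about the tool's x, y, z normalised to -1 to 1, where 1 is pi rad, a list of three. In form: [{"grip": grip, "travel": [x, y, z], "rot": [wx, wy, wz]}, ...]. A call has 1 to 12 rows; each row is the pose to reach, as a shift and turn from the pose measured when the call began, along the tool's axes at that moment, turning the shorter way round; what a row does not reach only later rows make up. A row lasts 1/10 s, in which the tool goes at most 50 mm and 8.59 degrees, less where a joint would pass 70% of its speed; a pose out of reach is approached as far as the arm can. A call with a number of a shift or a turn outside -1 to 1 is refused whole. A call with a gripper value outside its range is refused whole. The fingers move at their own pace and stop on an object; the grip force is fixed at half the most. Time passes only in rows, so rows that repeat a pose let the fingers close. It gives the time, the measured TCP pose, the force and the opening at its end, in the units of the state.
- state(): the state, without advancing time (a new reading comes with each control period).
- get_image(name): name is "scene" or "side" or "wrist"; returns a dict with "image" (420x560x3 uint8, blue, green, red), "vertical_fov" (degrees; the focal length in pixels is half the picture's height over the tangent of half this angle, whatever the lens; pixels are square), "cx", "cy" (the principal point, pixels), "rvec" (rotation vector, rad) and "tvec" (3), from world to camera coordinates, as OpenCV has them. Camera axes: x right, y down, z forward; pixel columns grow to the right and rows downward; lengths in mm; the calibration is good to about 2 mm. A picture is of the moment at which its call begins. There is no depth.
- job_done(): hands the job in, once; it reports no verdict.
The state is a dict: "t": time; "joint_positions": joint angles; "qd": joint speeds; "joint_torque": joint torques, N m; "tool_pos": TCP position; "tcp_rot": TCP orientation; "ft_force": force on the tool from outside, world axes, zero at the start; "torque": the same for the moment, N m; "width": finger opening in mm.
Only numpy, scipy, OpenCV 4.12 (cv2) and the standard library are available. Lean on these libraries where they do the work, as an engineer would, in place of code of your own. Each camera call takes 0.05 s, during which the arm holds its last target.

### The job

On this handbag repair bench, take the metal scoop by its upright wooden grip, scoop up at least three of the four wooden beads from the black tray in one scoopful, tip them into the white dish, and then set the scoop down flat on its cork mat again. Use the scoop, not the fingers, to move the beads, leave no bead lying about on the bench, and do not knock over the dish, the small bottles, the jar or the thread spool.

Things in the scene. Friction and masses are not known exactly. Their poses are not given: they have to be found in the camera images.
- scoop: Aluminium scoop like a small dustpan, loose, about 0.16 kg, flat on the cork mat at the start. Origin: centre of its flat underside; x to its open front, y left, z up. Floor 95 mm long (x -47.5 to 47.5), 112 mm wide, 2.4 mm thick; the front edge (lip, x = 47.5) has no sill. Side walls 36 mm high, x -47.5 to 22.5, 106 mm apart inside; back wall 46 mm high.
- scoop_grip (a point): Point at x -47, y 0, z 87 mm of the scoop's frame, in its upright wooden grip above the back wall: a flat block 14 mm thick (in y), 36 mm long (x -65 to -29), z 44 to 110 mm. Pinch it here across its thickness; 30 N or more holds it without turning. Axes as the scoop's.
- scoop_in (a point): The middle of the scoop's inside, 20 mm above its underside (x = 0, y = 0, z = +20 mm in the scoop's frame). Beads swept against the tray's sloped end come to lie near the lip, partly against the slope: raise the nose 15 to 20 degrees while the lip follows the slope upward, and they settle on the scoop.
- tray: Black plastic tray, fixed. Origin: underside, centre of its flat floor; x along it to the sloped far end (roughly away from the robot), z up. Floor top at z 4 mm, x -102.5 to 102.5, 130 mm wide inside. Upright side walls 32 mm high (52 mm from x 80 to 140), near wall 22 mm. From x 102.5 the far end rises outward at 60 degrees to z 64 mm: pushing the lip to its foot brings the beads onto the scoop.
- bead0: Chunky turned wooden bead 1 of 4 (all alike): 34 mm diameter, 30 mm along its axis, with flattened ends 16 mm wide, 16 g. Origin at its centre, z along its axis. It starts standing on a flat end on the tray's floor, at tray x between +10 and +75 mm, |y| under 31 mm. It slides or topples on the scoop's floor at a slope of about 25 to 38 degrees.
- bead1: Chunky turned wooden bead 2 of 4 (all alike): 34 mm diameter, 30 mm along its axis, with flattened ends 16 mm wide, 16 g. Origin at its centre, z along its axis. It starts standing on a flat end on the tray's floor, at tray x between +10 and +75 mm, |y| under 31 mm. It slides or topples on the scoop's floor at a slope of about 25 to 38 degrees.
- bead2: Chunky turned wooden bead 3 of 4 (all alike): 34 mm diameter, 30 mm along its axis, with flattened ends 16 mm wide, 16 g. Origin at its centre, z along its axis. It starts standing on a flat end on the tray's floor, at tray x between +10 and +75 mm, |y| under 31 mm. It slides or topples on the scoop's floor at a slope of about 25 to 38 degrees.
- bead3: Chunky turned wooden bead 4 of 4 (all alike): 34 mm diameter, 30 mm along its axis, with flattened ends 16 mm wide, 16 g. Origin at its centre, z along its axis. It starts standing on a flat end on the tray's floor, at tray x between +10 and +75 mm, |y| under 31 mm. It slides or topples on the scoop's floor at a slope of about 25 to 38 degrees.
- dish: White ceramic dish, round, open at the top, loose, about 0.55 kg. Origin: centre of its underside, z up. Outer diameter 140 mm at the foot and 156 mm at the rim, 60 mm high, walls 5 mm, inner floor at 6 mm.
- mat: Cork mat, 190 mm long (x) by 150 mm wide (y), 4 mm thick, fixed; the scoop starts on it. Origin: centre of its underside.
- bottle0: Small brown-red paint bottle with a white cap, 38 mm diameter, 82 mm high, loose, standing. Origin: centre of its underside.
- bottle1: Small grey paint bottle with a white cap, 38 mm diameter, 82 mm high, loose, standing. Origin: centre of its underside.
- bottle2: Small glass jar with a black lid, 48 mm diameter, 70 mm high, loose, standing. Origin: centre of its underside.
- spool: Cream thread spool, 36 mm diameter, 48 mm high, loose, standing. Origin: centre of its underside.
There are look-alikes about, which are no part of the job. What is shaped like the bead2 but blue or yellow is not meant.

How it is judged (in metres and radians):
On the way, in this order (a step that is already met when the one before it is completed fails the run):
1. at least three beads lie in the scoop together, and the scoop is lifted clear of the tray (its underside more than 60 mm above the bench) (height (world z) of scoop above 0.06 m and (distance between each of bead0, bead1, bead2 and scoop_in below 0.066 m or distance between each of bead0, bead1, bead3 and scoop_in below 0.066 m or distance between each of bead0, bead2, bead3 and scoop_in below 0.066 m or distance between each of bead1, bead2, bead3 and scoop_in below 0.066 m)), for 0.3 s.
2. at least three beads are in the dish ((((horizontal distance between bead0 and dish below 0.066 m and z of bead0 in the frame of dish below 0.07 m) and (horizontal distance between bead1 and dish below 0.066 m and z of bead1 in the frame of dish below 0.07 m) and (horizontal distance between bead2 and dish below 0.066 m and z of bead2 in the frame of dish below 0.07 m)) or ((horizontal distance between bead0 and dish below 0.066 m and z of bead0 in the frame of dish below 0.07 m) and (horizontal distance between bead1 and dish below 0.066 m and z of bead1 in the frame of dish below 0.07 m) and (horizontal distance between bead3 and dish below 0.066 m and z of bead3 in the frame of dish below 0.07 m)) or ((horizontal distance between bead0 and dish below 0.066 m and z of bead0 in the frame of dish below 0.07 m) and (horizontal distance between bead2 and dish below 0.066 m and z of bead2 in the frame of dish below 0.07 m) and (horizontal distance between bead3 and dish below 0.066 m and z of bead3 in the frame of dish below 0.07 m)) or ((horizontal distance between bead1 and dish below 0.066 m and z of bead1 in the frame of dish below 0.07 m) and (horizontal distance between bead2 and dish below 0.066 m and z of bead2 in the frame of dish below 0.07 m) and (horizontal distance between bead3 and dish below 0.066 m and z of bead3 in the frame of dish below 0.07 m)))), for 0.2 s.
At the end, for the whole second after the job is handed in: At least three beads in the dish (within 66 mm of its axis, under 70 mm above its foot), any other in dish, tray or scoop, all at rest; dish upright; scoop flat (0.1 rad, underside under 12 mm above the bench) and still, its origin within 80 mm of the cork mat's centre ((((horizontal distance between bead0 and dish below 0.066 m and z of bead0 in the frame of dish below 0.07 m) and (horizontal distance between bead1 and dish below 0.066 m and z of bead1 in the frame of dish below 0.07 m) and (horizontal distance between bead2 and dish below 0.066 m and z of bead2 in the frame of dish below 0.07 m)) or ((horizontal distance between bead0 and dish below 0.066 m and z of bead0 in the frame of dish below 0.07 m) and (horizontal distance between bead1 and dish below 0.066 m and z of bead1 in the frame of dish below 0.07 m) and (horizontal distance between bead3 and dish below 0.066 m and z of bead3 in the frame of dish below 0.07 m)) or ((horizontal distance between bead0 and dish below 0.066 m and z of bead0 in the frame of dish below 0.07 m) and (horizontal distance between bead2 and dish below 0.066 m and z of bead2 in the frame of dish below 0.07 m) and (horizontal distance between bead3 and dish below 0.066 m and z of bead3 in the frame of dish below 0.07 m)) or ((horizontal distance between bead1 and dish below 0.066 m and z of bead1 in the frame of dish below 0.07 m) and (horizontal distance between bead2 and dish below 0.066 m and z of bead2 in the frame of dish below 0.07 m) and (horizontal distance between bead3 and dish below 0.066 m and z of bead3 in the frame of dish below 0.07 m))) and ((horizontal distance between bead0 and dish below 0.066 m and z of bead0 in the frame of dish below 0.07 m) or (x of bead0 in the frame of tray between -0.105 and 0.14 m and y of bead0 in the frame of tray between -0.066 and 0.066 m and z of bead0 in the frame of tray below 0.06 m) or distance between bead0 and scoop_in below 0.066 m) and ((horizontal distance between bead1 and dish below 0.066 m and z of bead1 in the frame of dish below 0.07 m) or (x of bead1 in the frame of tray between -0.105 and 0.14 m and y of bead1 in the frame of tray between -0.066 and 0.066 m and z of bead1 in the frame of tray below 0.06 m) or distance between bead1 and scoop_in below 0.066 m) and ((horizontal distance between bead2 and dish below 0.066 m and z of bead2 in the frame of dish below 0.07 m) or (x of bead2 in the frame of tray between -0.105 and 0.14 m and y of bead2 in the frame of tray between -0.066 and 0.066 m and z of bead2 in the frame of tray below 0.06 m) or distance between bead2 and scoop_in below 0.066 m) and ((horizontal distance between bead3 and dish below 0.066 m and z of bead3 in the frame of dish below 0.07 m) or (x of bead3 in the frame of tray between -0.105 and 0.14 m and y of bead3 in the frame of tray between -0.066 and 0.066 m and z of bead3 in the frame of tray below 0.06 m) or distance between bead3 and scoop_in below 0.066 m) and linear speed of each of bead0, bead1, bead2, bead3 below 0.03 m/s and angle between each of dish, scoop's own z axis and vertical below 0.1 rad and horizontal distance between scoop and mat below 0.08 m and height (world z) of scoop below 0.012 m and linear speed of scoop below 0.02 m/s); the robot touches nothing.
It fails at once if the fingers touch a bead with more than 1 N (contact force between the fingers and bead0 above 1 N or contact force between the fingers and bead1 above 1 N or contact force between the fingers and bead2 above 1 N or contact force between the fingers and bead3 above 1 N).
It fails at once if the dish, a bottle, the jar or the spool is knocked over (tilted more than 0.7 rad) (angle between any of dish, bottle0, bottle1, bottle2, spool's own z axis and vertical above 0.7 rad).
It also fails if it takes over 70 s, if anything falls off the work surface, if the arm or the gripper's body presses on something with over 40 N, if the wrist force passes 120 N, or if a joint passes its speed limit or range.

## Working session

There is one attempt and no reset: what is moved stays moved. The work goes in short steps, Python scripts to look and compute and a shell command to move; the robot and the scene stay as the last step left them, time stands still between calls to the robot, and variables do not carry over. Pictures are saved under pics/ and viewed, and the job is handed in when it is done.

```bash
ls; mkdir -p pics
python3 - <<'E'
from station import state,get_image
import cv2
print(state())
for n in ["scene","side","wrist"]:
    g=get_image(n); cv2.imwrite(f"pics/{n}0.png",g["image"]); print(n,{k:v for k,v in g.items() if k!="image"})
E
```

```text
pics
{'t': 0.0, 'joint_positions': array([ 1.01460473e+00,  1.31149616e-01,  1.48930509e+00, -1.35120396e-05,
        1.52299569e+00, -8.54331360e-02]), 'qd': array([ 0.00037365, -0.00064645,  0.00021207, -0.00066728,  0.00222166,
        0.000578  ]), 'joint_torque': array([ 1.07485772e-03, -5.69374609e+01, -5.00556672e+01,  1.01190069e-04,
        1.42580748e-02, -3.42943952e-05]), 'tool_pos': array([271.85421201, 534.27474227, 241.237138  ]), 'tcp_rot': array([-1.6489652 ,  1.56893853, -2.119723  ]), 'ft_force': array([-0.07185983, -0.70821606, -0.41715217]), 'torque': array([-0.00530397, -0.02015184,  0.01716712]), 'width': 85.24543297993304}
scene {'vertical_fov': 52.22762821062302, 'cx': 274.66213434285953, 'cy': 210.03633925028316, 'rvec': array([ 1.09011956,  2.34105799, -1.07673725]), 'tvec': array([ 397.53836335, -223.1910847 , 1668.09459972])}
side {'vertical_fov': 53.55438586756964, 'cx': 287.1353378802107, 'cy': 210.37702649989052, 'rvec': array([ 2.29290919, -0.75310181,  0.29139281]), 'tvec': array([-502.22729118,  329.75604536, 1063.44992138])}
wrist {'vertical_fov': 67.75526857941912, 'cx': 282.70801487048726, 'cy': 202.14580695651694, 'rvec': array([-2.4676679 , -1.51411547, -0.21173   ]), 'tvec': array([-599.01052687,  -35.98448549,  378.49970521])}
```

View pics/scene0.png

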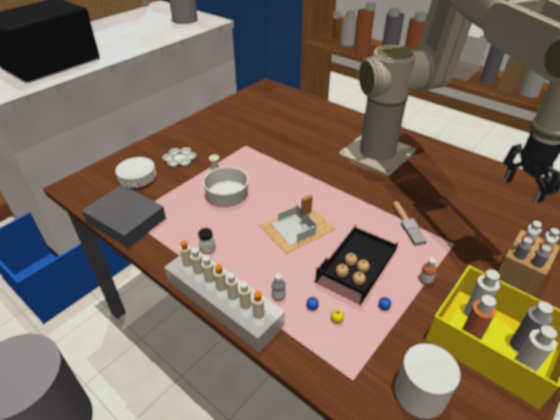

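View pics/side0.png

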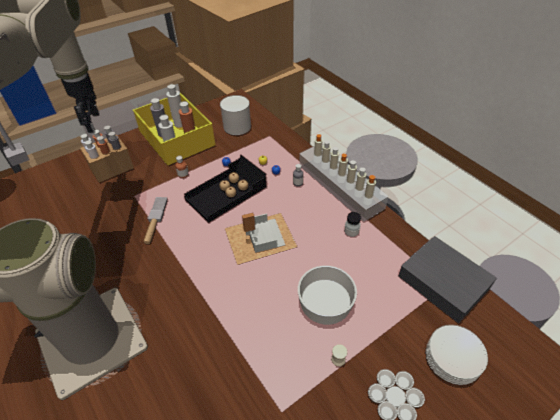

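View pics/wrist0.png

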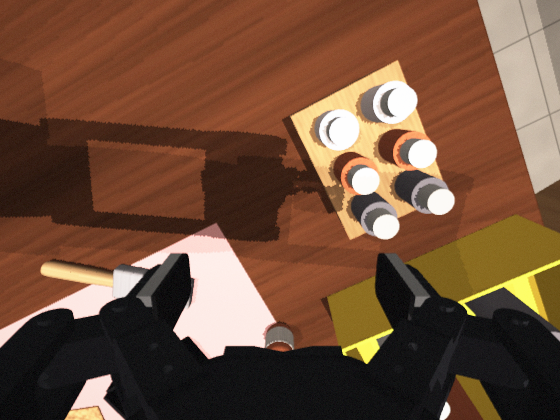

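The side view shows the brown beads at (224,185), (234,177), (243,185) and (230,192), inside the black tray at (226,188). The look-alikes are blue beads at (227,161) and (276,170) and a yellow one at (263,160). The scoop is on cork at (262,235) with its grip at (249,222). For the dish, I take the single one at (327,295), not the stack at (457,355) or the petal tray. The metal spatula at (155,220) is not the scoop. I'll check these with close crops.

```bash
cat > h.py <<'E'
import numpy as np, cv2
from station import state,get_image
from scipy.spatial.transform import Rotation as Ro
def cam(g):
    H=g["image"].shape[0]; f=H/2/np.tan(np.radians(g["vertical_fov"])/2)
    K=np.array([[f,0,g["cx"]],[0,f,g["cy"]],[0,0,1]]); R=cv2.Rodrigues(np.array(g["rvec"]))[0]; return K,R,np.array(g["tvec"])
def onplane(g,uv,z):
    K,R,t=cam(g); c=-R.T@t; d=R.T@np.linalg.inv(K)@np.array([uv[0],uv[1],1.]); return c+d*(z-c[2])/d[2]
def proj(g,P):
    K,R,t=cam(g); q=(np.atleast_2d(P)@R.T+t)@K.T; return q[:,:2]/q[:,2:]
def crop(g,x0,y0,x1,y1,s,name,pts=None):
    im=g["image"][y0:y1,x0:x1]; im=cv2.resize(im,None,fx=s,fy=s,interpolation=cv2.INTER_CUBIC)
    for k in range(x0-x0%10+10,x1,10): cv2.line(im,((k-x0)*s,0),((k-x0)*s,4 if k%50 else 12),(0,255,0),1)
    for k in range(y0-y0%10+10,y1,10): cv2.line(im,(0,(k-y0)*s),(4 if k%50 else 12,(k-y0)*s),(0,255,0),1)
    if pts is not None:
        for p in pts: cv2.circle(im,(int((p[0]-x0+.5)*s),int((p[1]-y0+.5)*s)),2,(0,0,255),-1)
    cv2.imwrite("pics/"+name,im)
def poly(g,P,x0,y0,s,im,col=(0,255,0)):
    q=((proj(g,P)-[x0-.5,y0-.5])*s).astype(int); cv2.polylines(im,[q.reshape(-1,1,2)],True,col,1)
E
python3 - <<'E'
from h import *
import pickle
gs={n:get_image(n) for n in ["side","scene"]}
pickle.dump(gs,open("g0.pkl","wb"))
crop(gs["side"],150,140,310,265,5,"s1.png")
crop(gs["side"],250,200,410,320+50,4,"s2.png")
crop(gs["scene"],180,160,340,290,5,"c1.png")
crop(gs["scene"],300,190,440,320,5,"c2.png")
E
```

```text
(no output)
```

View pics/s1.png

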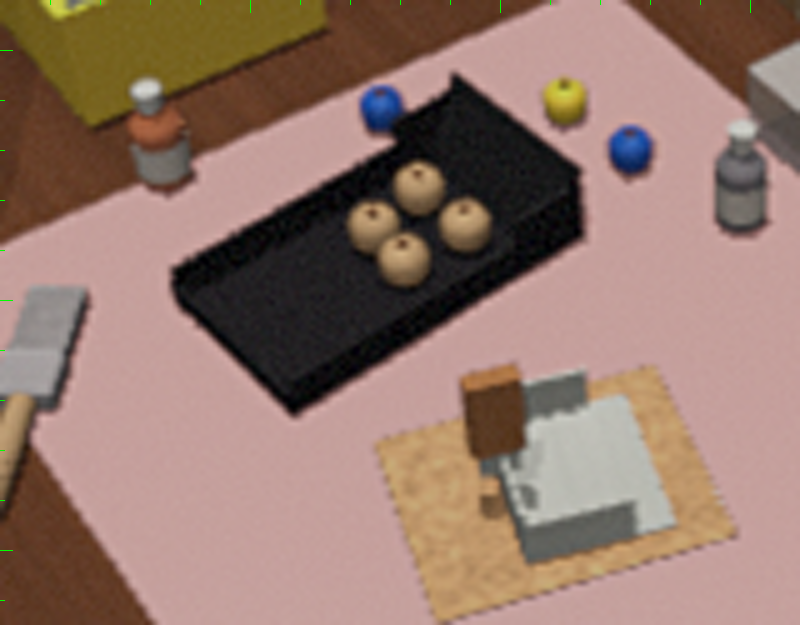

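View pics/s2.png

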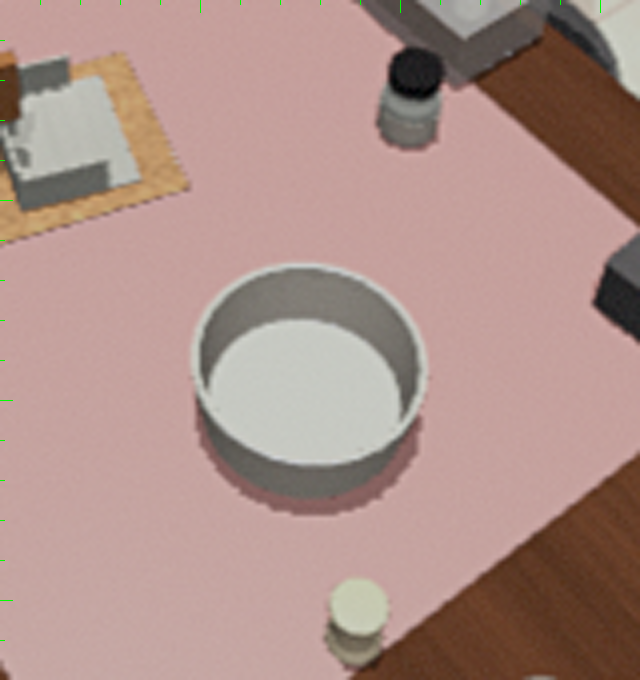

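View pics/c1.png

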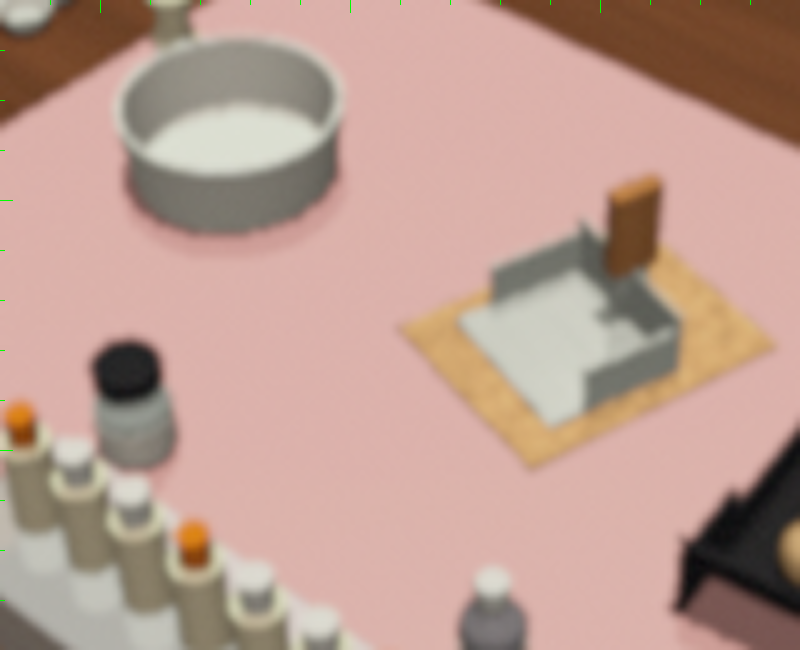

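View pics/c2.png

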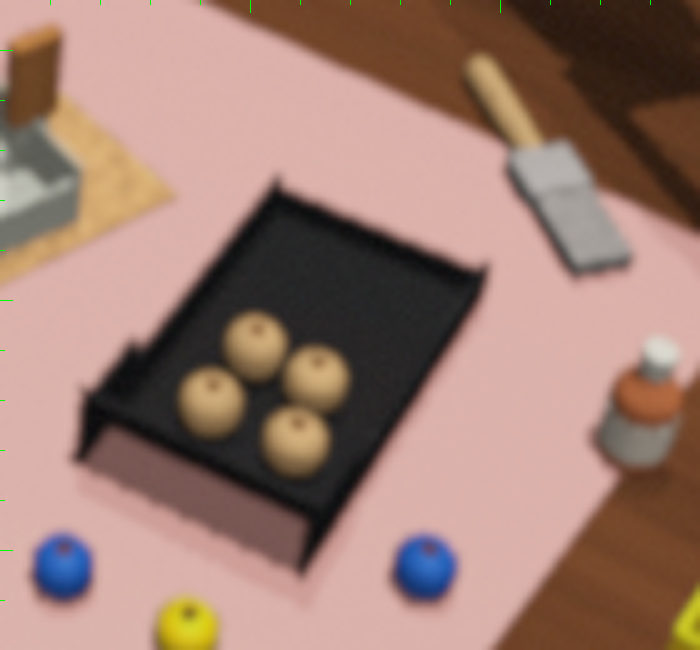

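```bash
cat > fit.py <<'E'
from h import *
import pickle
gs=pickle.load(open("g0.pkl","rb")); S,C=gs["side"],gs["scene"]
for n,g,l in (("S",S,[(225,228),(281,213),(297.4,247),(238,264.4)]),("C",C,[(259.6,225),(286.4,254),(335,229.4)])):
    print("mat",n,[onplane(g,p,4).round(0)[:2] for p in l])
for n,g,l in (("S",S,[(275,219),(285,245)]),("C",C,[(272,224.4),(291,245)])):
    print("lip",n,[onplane(g,p,6.4).round(0)[:2] for p in l])
for n,g,l in (("S",S,[(242.5,215.2),(253.3,213)]),("C",C,[(302,199.2),(312.4,195.4)])):
    print("griptop",n,[onplane(g,p,114).round(0)[:2] for p in l])
S5=lambda x,y:(150+x/5,140+y/5); C5=lambda x,y:(300+x/5,190+y/5)
for n,g,l in (("S",S,[S5(172,272),S5(455,78),S5(580,175)]),("C",C,[C5(278,183),C5(487,268),C5(85,395),C5(322,512)])):
    print("tray",n,[onplane(g,p,z).round(0)[:2] for p in l for z in (22,64,32)])
for n,g,l in (("S",S,[S5(419,187),S5(373,226),S5(465,225),S5(404,260)]),("C",C,[C5(256,345),C5(317,379),C5(212,401),C5(296,440)])):
    print("bead",n,[onplane(g,p,19).round(0)[:2] for p in l])
    print("beadtop",n,[onplane(g,p,34).round(0)[:2] for p in ([S5(417,172),S5(372,211),S5(464,208),S5(403,242)] if n=="S" else [C5(258,327),C5(318,361),C5(213,384),C5(297,423)])])
print("dish rim S",[onplane(S,(250+x/4,200+y/4),60).round(0)[:2] for x,y in((192,360),(428,365),(305,263),(310,465))])
print("dish rim C",[onplane(C,(180+x/5,160+y/5),60).round(0)[:2] for x,y in((115,105),(345,100),(232,35),(225,177))])
print("bottles S",[onplane(S,p,z).round(0)[:2] for p,z in((S5(162,185),0),(S5(740,225),0),((352.5,234),0),((339.5,350),48))])
E
python3 fit.py
```

```text
mat S [array([466., 117.]), array([645.,  64.]), array([604., -79.]), array([425., -27.])]
mat C [array([603., -72.]), array([646.,  72.]), array([468., 122.])]
lip S [array([613.,  52.]), array([577., -52.])]
lip C [array([578., -42.]), array([611.,  61.])]
griptop S [array([493.,  40.]), array([523.,  29.])]
griptop C [array([524.,  32.]), array([490.,  45.])]
tray S [array([426., 310.]), array([413., 267.]), array([423., 300.]), array([684., 369.]), array([660., 324.]), array([679., 358.]), array([699., 227.]), array([674., 188.]), array([693., 218.])]
tray C [array([434., 174.]), array([475., 194.]), array([444., 179.]), array([418., 308.]), array([460., 322.]), array([428., 311.]), array([649., 184.]), array([681., 204.]), array([657., 189.]), array([635., 328.]), array([667., 341.]), array([643., 331.])]
bead S [array([603., 287.]), array([557., 272.]), array([609., 235.]), array([557., 231.])]
beadtop S [array([603., 286.]), array([558., 270.]), array([610., 236.]), array([559., 232.])]
bead C [array([554., 235.]), array([554., 275.]), array([606., 239.]), array([600., 290.])]
beadtop C [array([555., 235.]), array([555., 275.]), array([607., 239.]), array([601., 289.])]
dish rim S [array([ 492., -227.]), array([ 614., -322.]), array([ 601., -212.]), array([ 505., -332.])]
dish rim C [array([ 607., -322.]), array([ 504., -206.]), array([ 499., -319.]), array([ 614., -210.])]
bottles S [array([467., 416.]), array([772., 139.]), array([ 775., -138.]), array([ 476., -412.])]
```

```bash
cat > ov.py <<'E'
from h import *
import pickle,sys
def T(x,y,yaw,P):
    P=np.array(P,float); c,s=np.cos(np.radians(yaw)),np.sin(np.radians(yaw))
    return np.c_[x+c*P[:,0]-s*P[:,1],y+s*P[:,0]+c*P[:,1],P[:,2]]
def ring(r,z,n=40): a=np.linspace(0,2*np.pi,n); return np.c_[r*np.cos(a),r*np.sin(a),0*a+z]
tray=[[(-102.5,-65,4),(102.5,-65,4),(102.5,65,4),(-102.5,65,4)],[(-102.5,-65,22),(-102.5,65,22)],[(102.5,-65,4),(137.1,-65,64),(137.1,65,64),(102.5,65,4)]]
mat=[[(-95,-75,4),(95,-75,4),(95,75,4),(-95,75,4)]]
scoop=[[(-47.5,-56,0),(47.5,-56,0),(47.5,56,0),(-47.5,56,0)],[(-65,-7,110),(-29,-7,110),(-29,7,110),(-65,7,110)],[(-47.5,56,36),(22.5,56,36),(22.5,56,0)],[(-47.5,-56,36),(22.5,-56,36),(22.5,-56,0)]]
dish=[ring(78,60),ring(70,0)]
def draw(g,items,x0,y0,x1,y1,s,name):
    im=cv2.resize(g["image"][y0:y1,x0:x1],None,fx=s,fy=s,interpolation=cv2.INTER_CUBIC)
    for polys,(x,y,yaw,dz),col in items:
        for p in polys:
            P=T(x,y,yaw,p); P[:,2]+=dz; poly(g,P,x0,y0,s,im,col)
    cv2.imwrite("pics/"+name,im)
E
python3 - <<'E'
from ov import *
gs=pickle.load(open("g0.pkl","rb")); S,C=gs["side"],gs["scene"]
b=[(601.5,288.5),(556,273.5),(607,237),(555.5,233)]
it=[(tray,(531,253,6.5,0),(0,255,255)),(mat,(535.5,22,-16.5,0),(255,0,0)),(scoop,(550,20,-19,4),(0,0,255)),(dish,(555,-268,0,0),(0,255,0))]+[([ring(8,34)],(x,y,0,0),(0,255,0)) for x,y in b]
draw(S,it,150,140,310,265,5,"o1.png"); draw(C,it,250,160,410,310,5,"o2.png"); draw(S,it,250,200,410,320,5,"o3.png")
E
```

```text
(no output)
```

View pics/o1.png

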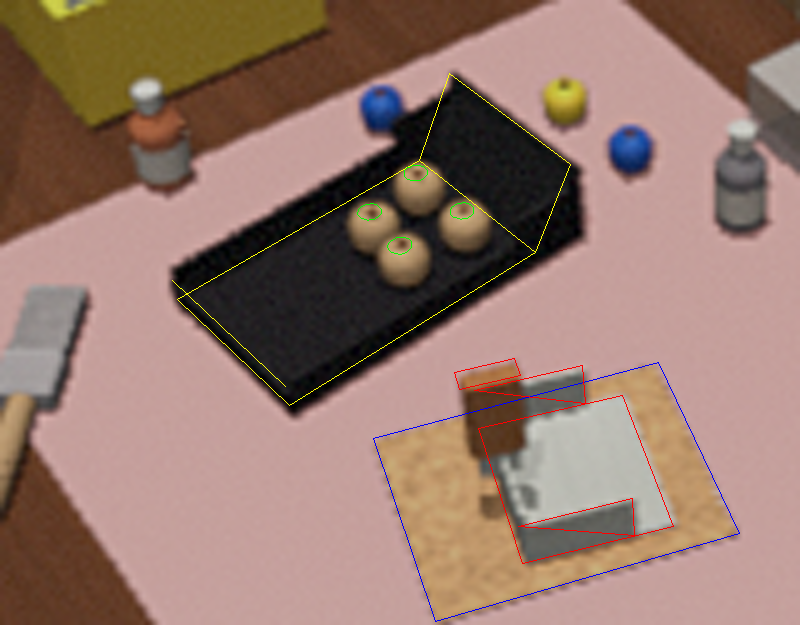

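View pics/o2.png

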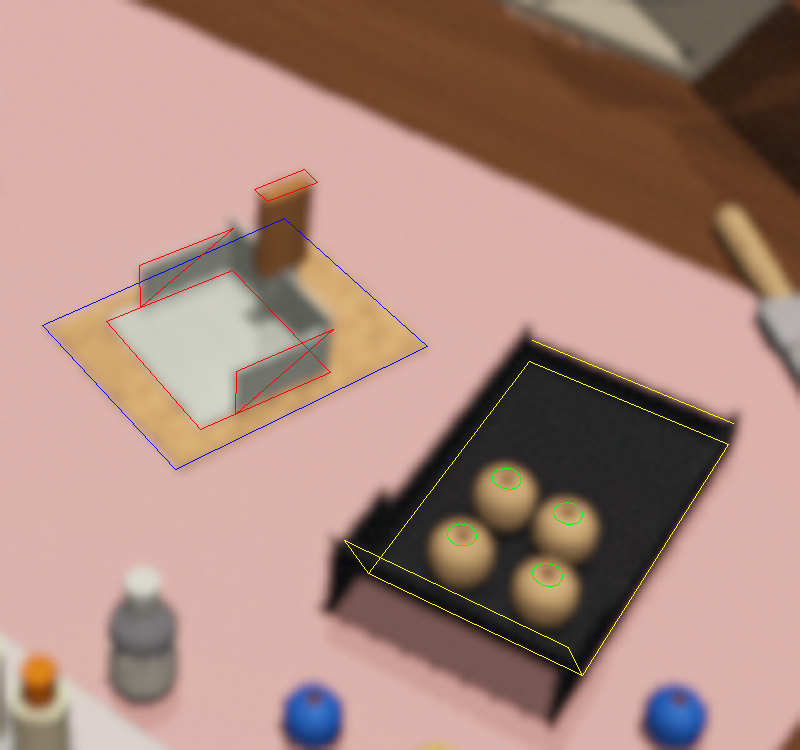

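View pics/o3.png

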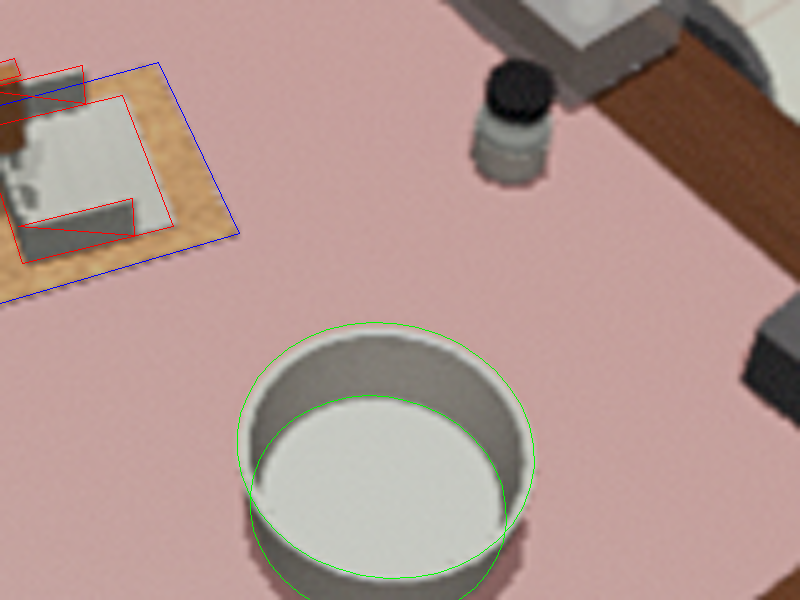

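The crops confirm the choices: four brown beads in the tray, the aluminium scoop with its wooden grip on the cork, and the single white dish. The model overlays fit in both views. I'll write a planning helper and approach the grip.

```bash
cat > plan.py <<'E'
from h import *
def Rscoop(yaw,nose=0): # nose>0 = nose up (deg)
    return Ro.from_euler('z',yaw,degrees=True)*Ro.from_euler('y',-nose,degrees=True)
TS=Ro.from_matrix(np.array([[0,0,1],[0,1,0],[-1,0,0]])) # tool axes in scoop frame (columns x=-Z,y=Y,z=X)
def cur():
    s=state(); return np.array(s["tool_pos"]),Ro.from_euler('xyz',s["tcp_rot"])
def rows(targets,flip=False):
    p,R=cur()
    for tp,tR in targets:
        t=R.inv().apply(np.array(tp)-p)/400; w=(R.inv()*tR).as_rotvec()/np.pi
        print("travel",t.round(4).tolist(),"rot",w.round(4).tolist(), "dist %.0f ang %.0f"%(np.linalg.norm(t)*400,np.linalg.norm(w)*180))
FL=Ro.from_euler('x',180,degrees=True)
E
python3 - <<'E'
from plan import *
p,R=cur(); print(p,R.as_matrix().round(2))
for f in (Ro.identity(),FL):
    rows([((505.6,35.3,z),Rscoop(-19)*TS*f) for z in (200,83)])
E
```

```text
[272.01238319 534.5063224  241.76103283] [[-0.    0.45  0.89]
 [-0.    0.89 -0.45]
 [-1.   -0.   -0.  ]]
travel [0.1052, -0.8473, 1.0865] rot [-0.0443, -0.0, 0.0003] dist 553 ang 8
travel [0.3977, -0.847, 1.0865] rot [-0.0443, -0.0, 0.0003] dist 574 ang 8
travel [0.1052, -0.8473, 1.0865] rot [0.9557, 0.0005, 0.0] dist 553 ang 172
travel [0.3977, -0.847, 1.0865] rot [0.9557, 0.0005, 0.0] dist 574 ang 172
```

```bash
python3 -m pendant '[{"grip":-1,"travel":[0.05,-0.43,0.55],"rot":[-0.02,0,0]},{"grip":-1,"travel":[0.05,-0.43,0.55],"rot":[-0.02,0,0]},{"grip":-1,"travel":[0.05,-0.43,0.55],"rot":[-0.02,0,0]},{"grip":-1,"travel":[0.1,-0.64,0.82],"rot":[-0.044,0,0]},{"grip":-1,"travel":[0.1,-0.847,1.0],"rot":[-0.044,0,0]},{"grip":-1,"travel":[0.1,-0.847,1.0],"rot":[-0.044,0,0]},{"grip":-1,"travel":[0.1,-0.847,1.0],"rot":[-0.044,0,0]},{"grip":-1,"travel":[0.1,-0.847,1.0],"rot":[-0.044,0,0]},{"grip":-1,"travel":[0.1,-0.847,1.0],"rot":[-0.044,0,0]},{"grip":-1,"travel":[0.1,-0.847,1.0],"rot":[-0.044,0,0]},{"grip":-1,"travel":[0.1,-0.847,1.0],"rot":[-0.044,0,0]},{"grip":-1,"travel":[0.1,-0.847,1.0],"rot":[-0.044,0,0]}]'
python3 - <<'E'
from plan import *
from ov import *
rows([((505.6,35.3,z),Rscoop(-19)*TS) for z in (200,83)])
g=get_image("wrist")
it=[(mat,(535.5,22,-16.5,0),(255,0,0)),(scoop,(550,20,-19,4),(0,0,255))]
draw(g,it,0,0,560,420,1,"w1.png")
E
```

```text
t: 1.45
tool_pos: [475.4, 47.9, 201.7]
tcp_rot: [-1.657, 1.569, -1.994]
ft_force: [-0.2, 0.3, -0.3]
width: 85.1
travel [0.0042, -0.0048, 0.0817] rot [-0.0017, -0.0001, 0.0006] dist 33 ang 0
travel [0.2967, -0.0043, 0.0817] rot [-0.0017, -0.0001, 0.0006] dist 123 ang 0
```

View pics/w1.png

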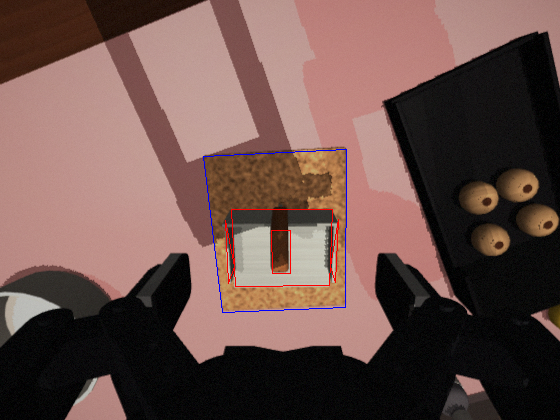

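Run:
```python
from plan import *
from ov import *
g=get_image("wrist")
it=[(mat,(535.5,22,-16.5,0),(255,0,0)),(scoop,(550,20,-19,4),(0,0,255))]
draw(g,it,190,140,360,320,4,"w2.png")
b=[(601.5,288.5),(556,273.5),(607,237),(555.5,233)]
it=[(tray,(531,253,6.5,0),(0,255,255))]+[([ring(8,34)],(x,y,0,0),(0,255,0)) for x,y in b]
draw(g,it,370,20,560,320,3,"w3.png")
```

```text
(no output)
```

View pics/w2.png

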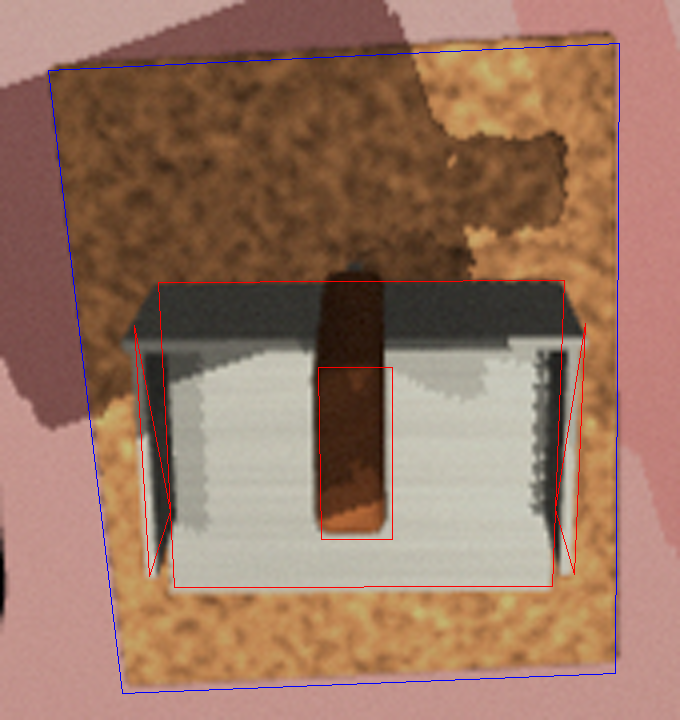

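View pics/w3.png

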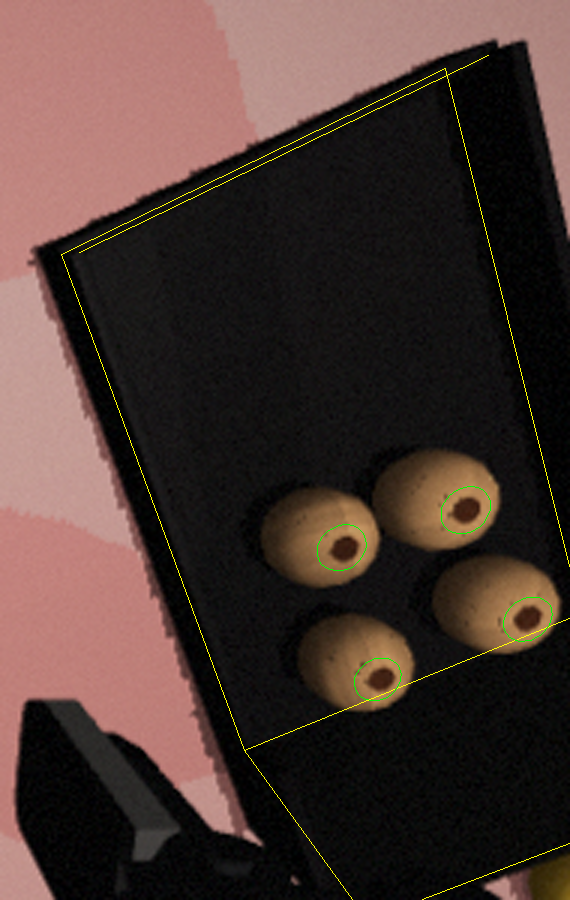

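The wrist overlay agrees within about 2 mm, with the scoop grip a touch toward −y, and the tray floor outline and bead tops match. I'll descend and close.

```bash
python3 -m pendant '[{"grip":-1,"travel":[0.0,-0.006,0.08],"rot":[0,0,0]},{"grip":-1,"travel":[0.1,-0.006,0.08],"rot":[0,0,0]},{"grip":-1,"travel":[0.2,-0.006,0.08],"rot":[0,0,0]},{"grip":-1,"travel":[0.26,-0.006,0.08],"rot":[0,0,0]},{"grip":-1,"travel":[0.295,-0.006,0.08],"rot":[0,0,0]},{"grip":-1,"travel":[0.295,-0.006,0.08],"rot":[0,0,0]},{"grip":0.3,"travel":[0.295,-0.006,0.08],"rot":[0,0,0]},{"grip":1,"travel":[0.295,-0.006,0.08],"rot":[0,0,0]},{"grip":1,"travel":[0.295,-0.006,0.08],"rot":[0,0,0]},{"grip":1,"travel":[0.295,-0.006,0.08],"rot":[0,0,0]},{"grip":1,"travel":[0.295,-0.006,0.08],"rot":[0,0,0]},{"grip":1,"travel":[0.295,-0.006,0.08],"rot":[0,0,0]}]'
python3 - <<'E'
from plan import *
g=get_image("side"); crop(g,150,140,310,265,5,"a1.png")
E
```

```text
t: 2.75
tool_pos: [504.6, 37.9, 84.7]
tcp_rot: [-0.655, 1.57, -0.989]
ft_force: [-0.2, -0.1, 5.4]
width: 13.3
```

View pics/a1.png

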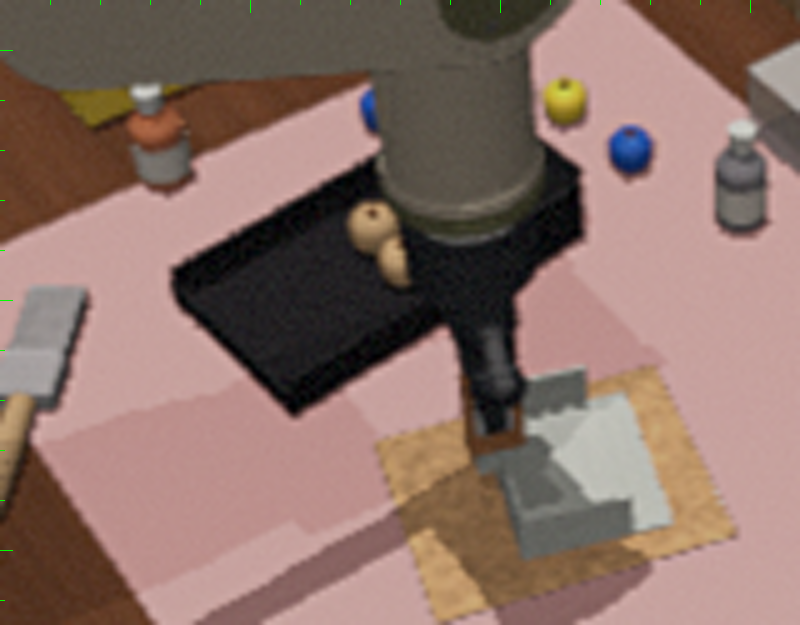

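```bash
cat >> plan.py <<'E'
OFF=np.array([-48,0,80.7])
TR=(531,253,6.5)
def sc(pos,yaw,nose): 
    R=Rscoop(yaw,nose); return np.array(pos)+R.apply(OFF), R*TS
def tr(x,y,z): # tray frame->world
    c,s=np.cos(np.radians(TR[2])),np.sin(np.radians(TR[2])); return np.array([TR[0]+c*x-s*y,TR[1]+s*x+c*y,z])
def where():
    p,R=cur(); S=R*TS.inv(); o=p-S.apply(OFF); m=S.as_matrix()
    yaw=np.degrees(np.arctan2(m[1,0],m[0,0])); nose=np.degrees(np.arcsin(m[2,0])); roll=np.degrees(np.arcsin(m[2,1]))
    c,s=np.cos(np.radians(TR[2])),np.sin(np.radians(TR[2])); d=o[:2]-TR[:2]
    lip=o+S.apply([47.5,0,0]); dl=lip[:2]-TR[:2]
    print("scoop o",o.round(1),"yaw %.1f nose %.1f roll %.1f"%(yaw,nose,roll),"tray xy",(c*d[0]+s*d[1]).round(1),(-s*d[0]+c*d[1]).round(1),"lip tray x %.1f z %.1f"%(c*dl[0]+s*dl[1],lip[2]),"F",np.round(state()["ft_force"],1))
E
python3 - <<'E'
from plan import *
where()
rows([sc((550,21,120),-19,0),sc(tr(-50,0,120),6.5,-2)])
E
```

```text
scoop o [549.9  22.1   4. ] yaw -19.2 nose 0.0 roll -0.0 tray xy -7.4 -231.6 lip tray x 35.5 z 4.0 F [-1.3 -0.5  6. ]
travel [-0.2901, -0.003, 0.0013] rot [-0.0009, 0.0001, 0.0001] dist 116 ang 0
travel [-0.2944, 0.4265, -0.3285] rot [-0.1426, 0.011, -0.0024] dist 245 ang 26
```

```bash
python3 -m pendant '[{"grip":1,"travel":[-0.05,0,0],"rot":[0,0,0]},{"grip":1,"travel":[-0.15,0,0],"rot":[0,0,0]},{"grip":1,"travel":[-0.25,0,0],"rot":[0,0,0]},{"grip":1,"travel":[-0.293,0.05,-0.04],"rot":[-0.02,0,0]},{"grip":1,"travel":[-0.293,0.13,-0.1],"rot":[-0.05,0,0]},{"grip":1,"travel":[-0.293,0.21,-0.16],"rot":[-0.08,0.01,0]},{"grip":1,"travel":[-0.293,0.29,-0.22],"rot":[-0.11,0.011,0]},{"grip":1,"travel":[-0.293,0.36,-0.28],"rot":[-0.13,0.011,0]},{"grip":1,"travel":[-0.293,0.41,-0.32],"rot":[-0.1426,0.011,-0.002]},{"grip":1,"travel":[-0.293,0.4265,-0.3285],"rot":[-0.1426,0.011,-0.002]},{"grip":1,"travel":[-0.293,0.4265,-0.3285],"rot":[-0.1426,0.011,-0.002]},{"grip":1,"travel":[-0.293,0.4265,-0.3285],"rot":[-0.1426,0.011,-0.002]}]'
python3 - <<'E'
from plan import *
from ov import *
where()
w=get_image("wrist"); s=get_image("side"); c=get_image("scene")
pickle.dump(dict(w=w,s=s,c=c),open("g1.pkl","wb"))
b=[(601.5,288.5),(556,273.5),(607,237),(555.5,233)]
p,R=cur(); S=R*TS.inv(); o=p-S.apply(OFF)
from h import *
def scw(): 
    return [ (S.apply(np.array(q,float))+o) for q in scoop]
for g,n,(x0,y0,x1,y1) in ((w,"w4.png",(0,0,560,420)),(s,"s4.png",(150,100,310,220)),(c,"c4.png",(270,170,430,310))):
    k=1 if x1-x0>300 else 5
    it=[(tray,(531,253,6.5,0),(0,255,255))]+[([ring(8,34)],(x,y,0,0),(0,255,0)) for x,y in b]+[(scw(),(0,0,0,0),(0,0,255))]
    draw(g,it,x0,y0,x1,y1,k,n)
E
```

```text
t: 4.0
tool_pos: [436.6, 241.4, 201.5]
tcp_rot: [3.129, 1.536, -3.041]
ft_force: [-0.3, -0.5, -1.2]
width: 13.4
scoop o [481.5 246.6 119.1] yaw 6.5 nose -2.0 roll 0.0 tray xy -50.0 -0.8 lip tray x -2.5 z 117.5 F [-0.3 -0.5 -1.2]
```

View pics/w4.png

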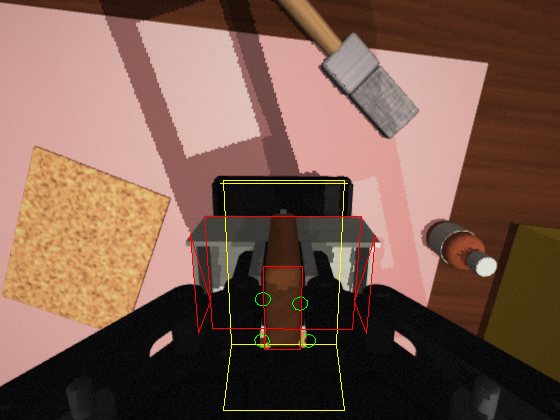

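View pics/s4.png

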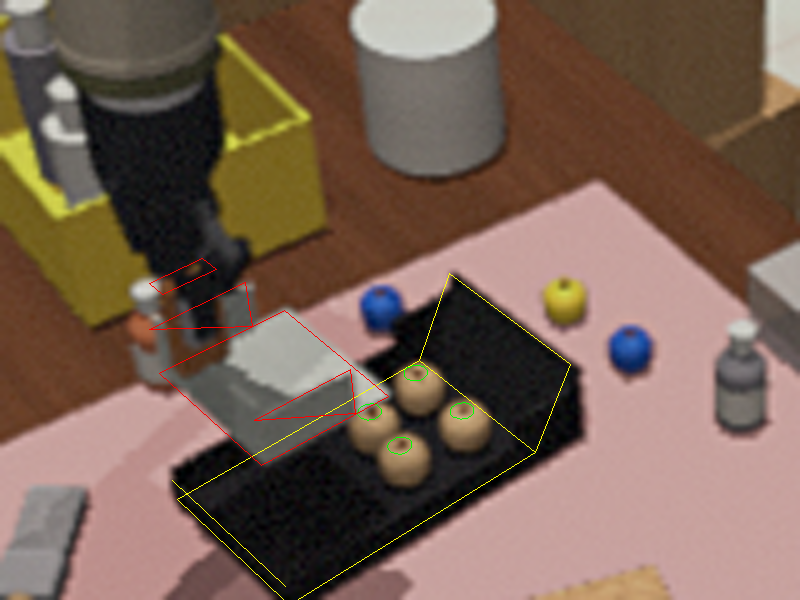

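View pics/c4.png

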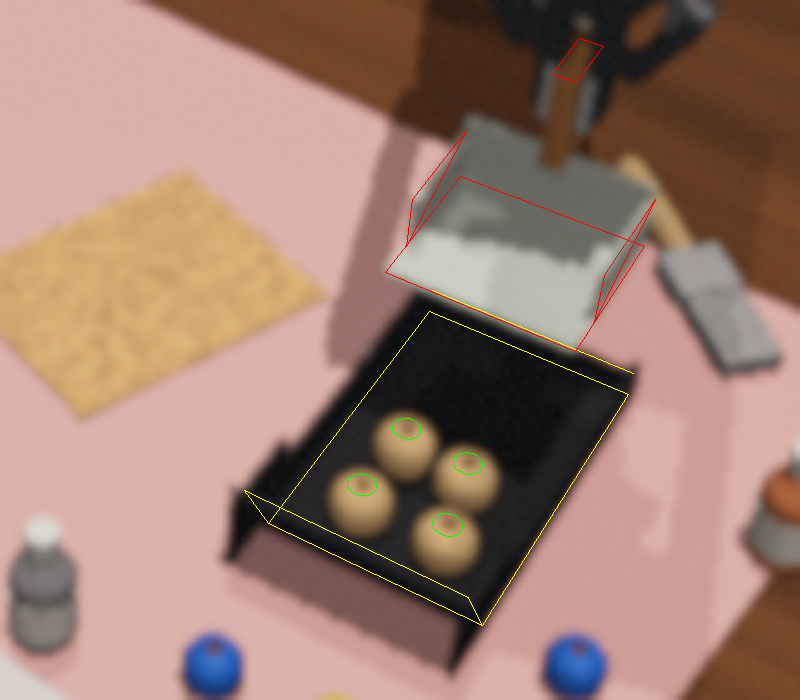

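Scoop overlay matches in all three views, so the in-hand pose is good. Descending.

Run:
```python
from plan import *
rows([sc(tr(-50,0.5,z),6.5,-2) for z in (60,10,6.5)])
```

```text
travel [0.1483, 0.0039, 0.0044] rot [-0.0006, 0.0001, -0.0003] dist 59 ang 0
travel [0.2732, 0.0038, 0.0087] rot [-0.0006, 0.0001, -0.0003] dist 109 ang 0
travel [0.282, 0.0038, 0.009] rot [-0.0006, 0.0001, -0.0003] dist 113 ang 0
```

```bash
python3 -m pendant '[{"grip":1,"travel":[0.06,0.003,0.002],"rot":[0,0,0]},{"grip":1,"travel":[0.15,0.004,0.0045],"rot":[0,0,0]},{"grip":1,"travel":[0.21,0.004,0.007],"rot":[0,0,0]},{"grip":1,"travel":[0.25,0.004,0.008],"rot":[0,0,0]},{"grip":1,"travel":[0.27,0.004,0.0087],"rot":[0,0,0]},{"grip":1,"travel":[0.276,0.004,0.0088],"rot":[0,0,0]},{"grip":1,"travel":[0.282,0.004,0.009],"rot":[0,0,0]},{"grip":1,"travel":[0.282,0.004,0.009],"rot":[0,0,0]}]'
python3 - <<'E'
from plan import *
where()
E
```

```text
t: 4.95
tool_pos: [437.1, 242.9, 89.7]
tcp_rot: [3.107, 1.537, -3.065]
ft_force: [0.5, 0.6, -1.4]
width: 13.3
scoop o [482.1 248.    7.4] yaw 6.4 nose -1.9 roll 0.1 tray xy -49.2 0.6 lip tray x -1.7 z 5.8 F [ 0.5  0.6 -1.4]
```

Run:
```python
from plan import *
rows([sc(tr(x,0.5,z),6.5,-2) for x,z in ((-49,4.5),(-20,4.5),(0,4.5),(30,4.5))])
```

```text
travel [0.007, -0.0002, 0.001] rot [-0.0007, 0.0005, -0.0004] dist 3 ang 0
travel [0.0046, -0.0, 0.0735] rot [-0.0007, 0.0005, -0.0004] dist 29 ang 0
travel [0.003, 0.0001, 0.1234] rot [-0.0007, 0.0005, -0.0004] dist 49 ang 0
travel [0.0005, 0.0003, 0.1984] rot [-0.0007, 0.0005, -0.0004] dist 79 ang 0
```

```bash
python3 -m pendant '[{"grip":1,"travel":[0.004,0,0.001],"rot":[0,0,0]},{"grip":1,"travel":[0.008,0,0.001],"rot":[0,0,0]},{"grip":1,"travel":[0.007,0,0.02],"rot":[0,0,0]},{"grip":1,"travel":[0.006,0,0.04],"rot":[0,0,0]},{"grip":1,"travel":[0.005,0,0.06],"rot":[0,0,0]},{"grip":1,"travel":[0.004,0,0.08],"rot":[0,0,0]},{"grip":1,"travel":[0.0035,0,0.1],"rot":[0,0,0]},{"grip":1,"travel":[0.003,0,0.12],"rot":[0,0,0]},{"grip":1,"travel":[0.002,0,0.14],"rot":[0,0,0]},{"grip":1,"travel":[0.001,0,0.16],"rot":[0,0,0]},{"grip":1,"travel":[0.0005,0,0.16],"rot":[0,0,0]}]'
python3 - <<'E'
from plan import *
where()
s=get_image("side"); c=get_image("scene")
crop(s,150,130,310,240,5,"s5.png"); crop(c,270,170,430,310,5,"c5.png")
E
```

```text
t: 6.05
tool_pos: [502.0, 250.1, 87.6]
tcp_rot: [3.099, 1.539, -3.073]
ft_force: [0.7, 0.3, -0.8]
width: 13.6
scoop o [547.1 255.3   5.4] yaw 6.4 nose -1.8 roll 0.1 tray xy 16.3 0.4 lip tray x 63.8 z 3.8 F [ 0.7  0.3 -0.8]
```

View pics/s5.png

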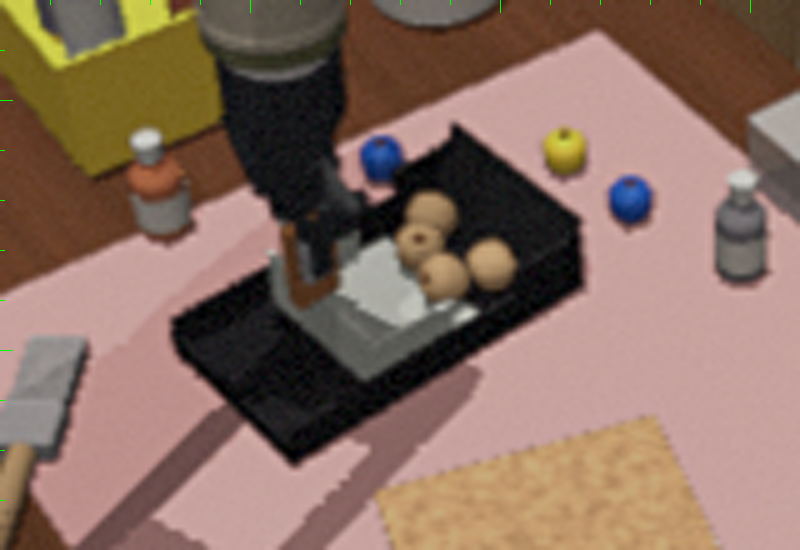

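View pics/c5.png

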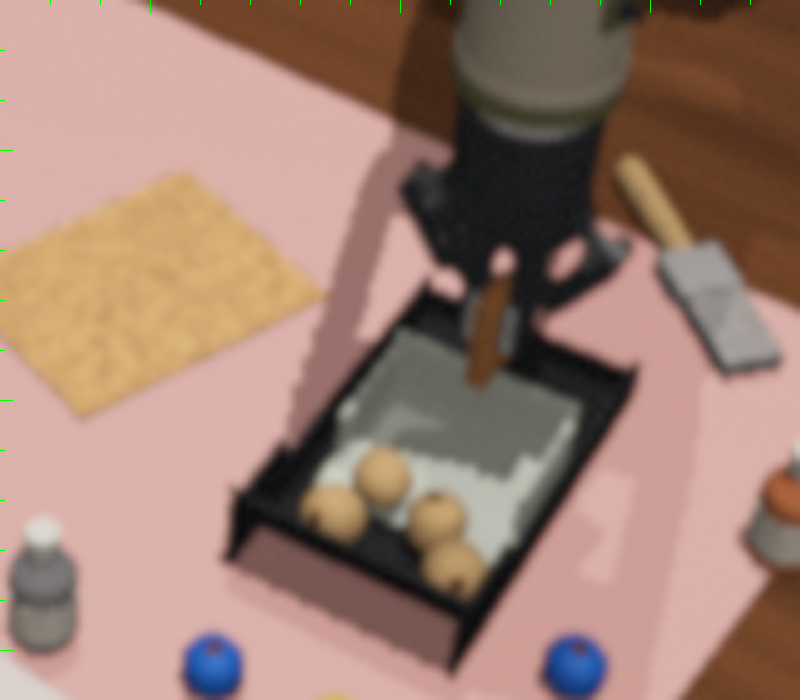

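The beads are tipping onto the scoop: two are on it and two are ahead of the lip. Pushing on to the slope's foot.

```bash
python3 -m pendant '[{"grip":1,"travel":[0.003,0,0.02],"rot":[0,0,0]},{"grip":1,"travel":[0.003,0,0.04],"rot":[0,0,0]},{"grip":1,"travel":[0.001,0,0.06],"rot":[0,0,0]},{"grip":1,"travel":[0,0,0.075],"rot":[0,0,0]},{"grip":1,"travel":[-0.001,0,0.09],"rot":[0,0,0]},{"grip":1,"travel":[-0.001,0,0.095],"rot":[0,0,0]},{"grip":1,"travel":[-0.001,0,0.095],"rot":[0,0,0]}]'
python3 - <<'E'
from plan import *
where()
s=get_image("side"); c=get_image("scene")
crop(s,150,130,310,240,5,"s6.png"); crop(c,270,170,430,310,5,"c6.png")
E
```

```text
t: 6.85
tool_pos: [539.1, 254.5, 87.4]
tcp_rot: [3.094, 1.539, -3.078]
ft_force: [-4.9, -0.4, 7.7]
width: 13.3
scoop o [584.2 259.7   5.2] yaw 6.4 nose -1.8 roll 0.1 tray xy 53.6 0.6 lip tray x 101.1 z 3.7 F [-4.9 -0.4  7.7]
```

View pics/s6.png

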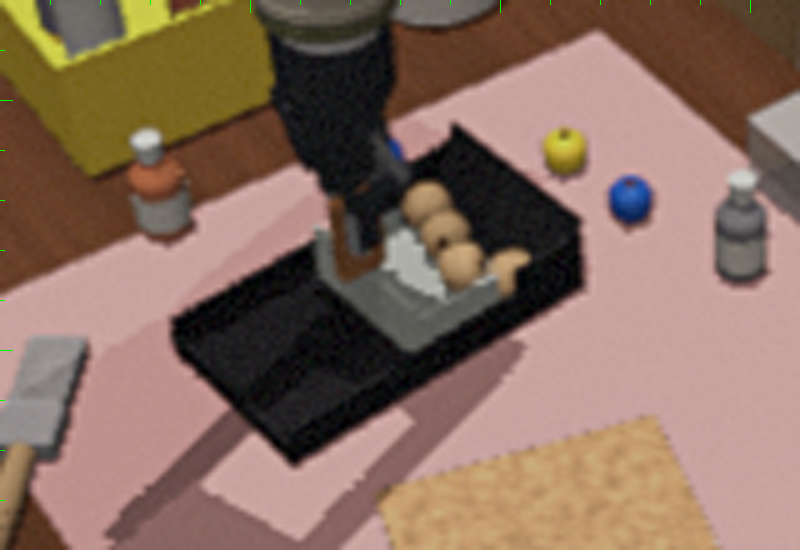

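View pics/c6.png

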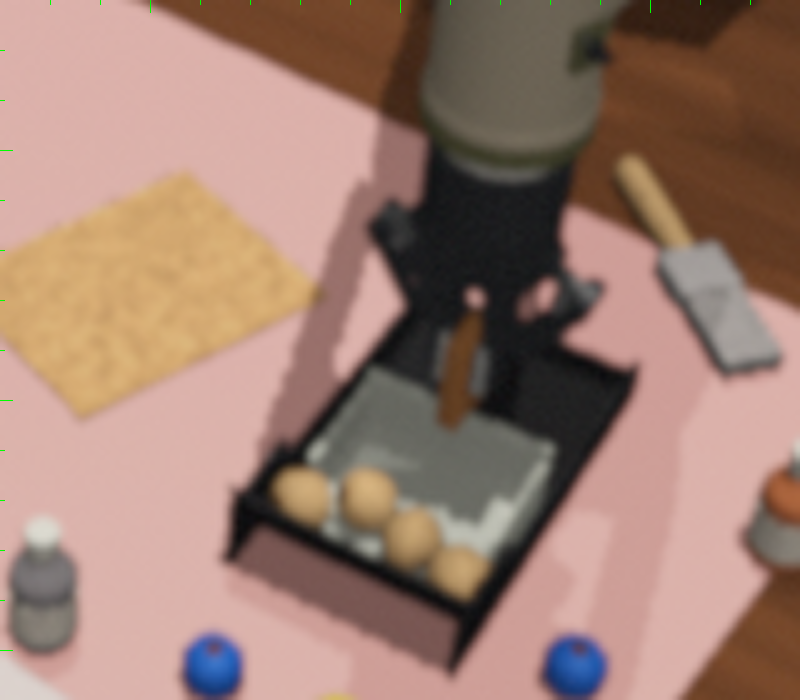

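Run:
```python
from plan import *
def lip(xl,zl,nose,y=0.6):
    R=Rscoop(6.4,nose); return sc(tr(xl,y,zl)-R.apply([47.5,0,0]),6.4,nose)
T=[]
for n,z in ((0,5),(3,10),(6,15.5),(9,21),(12,26),(15,31),(18,36),(18,42),(18,48),(18,54),(18,60)):
    T.append(lip(101+(z-4)*.577,z,n))
rows(T)
```

```text
travel [0.0044, 0.0005, -0.0053] rot [-0.0001, -0.0101, -0.0005] dist 3 ang 2
travel [0.0047, 0.0005, -0.0083] rot [-0.0002, -0.0268, -0.0005] dist 4 ang 5
travel [0.0043, 0.0005, -0.0099] rot [-0.0002, -0.0435, -0.0005] dist 4 ang 8
travel [0.0044, 0.0005, -0.0108] rot [-0.0002, -0.0601, -0.0005] dist 5 ang 11
travel [0.0061, 0.0005, -0.0116] rot [-0.0002, -0.0768, -0.0005] dist 5 ang 14
travel [0.0082, 0.0006, -0.0117] rot [-0.0002, -0.0935, -0.0005] dist 6 ang 17
travel [0.0107, 0.0006, -0.011] rot [-0.0002, -0.1101, -0.0005] dist 6 ang 20
travel [-0.0046, 0.0006, -0.0028] rot [-0.0002, -0.1101, -0.0005] dist 2 ang 20
travel [-0.0198, 0.0007, 0.0053] rot [-0.0002, -0.1101, -0.0005] dist 8 ang 20
travel [-0.0351, 0.0007, 0.0135] rot [-0.0002, -0.1101, -0.0005] dist 15 ang 20
travel [-0.0504, 0.0007, 0.0217] rot [-0.0002, -0.1101, -0.0005] dist 22 ang 20
```

```bash
python3 -m pendant '[{"grip":1,"travel":[0.0035,0,-0.005],"rot":[0,-0.01,0]},{"grip":1,"travel":[0.004,0,-0.0083],"rot":[0,-0.027,0]},{"grip":1,"travel":[0.0038,0,-0.0099],"rot":[0,-0.0435,0]},{"grip":1,"travel":[0.004,0,-0.0108],"rot":[0,-0.06,0]},{"grip":1,"travel":[0.0055,0,-0.0116],"rot":[0,-0.077,0]},{"grip":1,"travel":[0.0075,0,-0.0117],"rot":[0,-0.0935,0]},{"grip":1,"travel":[0.01,0,-0.011],"rot":[0,-0.11,0]},{"grip":1,"travel":[0.0095,0,-0.011],"rot":[0,-0.11,0]}]'
python3 - <<'E'
from plan import *
where()
s=get_image("side"); c=get_image("scene")
crop(s,150,130,310,240,5,"s7.png"); crop(c,270,170,430,310,5,"c7.png")
E
```

```text
t: 7.75
tool_pos: [532.1, 253.4, 81.6]
tcp_rot: [0.001, 1.26, 0.113]
ft_force: [-0.4, -0.7, -3.1]
width: 13.3
scoop o [602.  261.3  19.4] yaw 6.4 nose 17.8 roll 0.0 tray xy 71.5 0.2 lip tray x 116.7 z 34.0 F [-0.4 -0.7 -3.1]
```

View pics/s7.png

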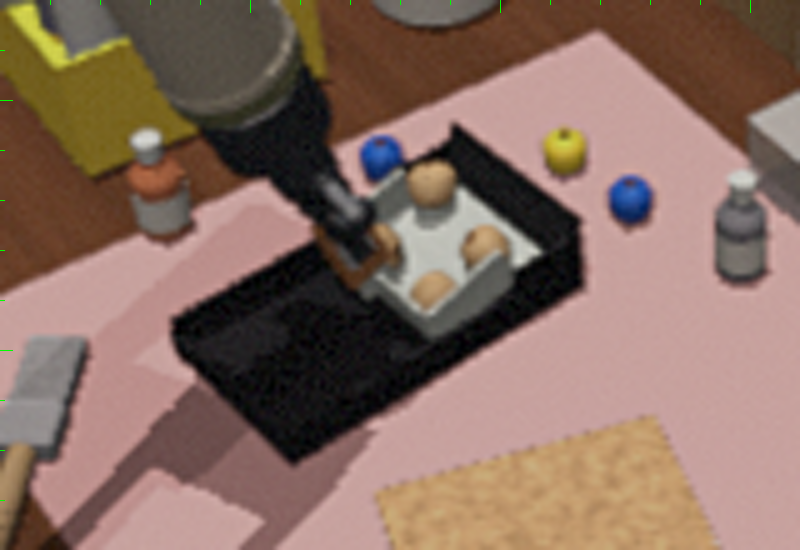

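View pics/c7.png

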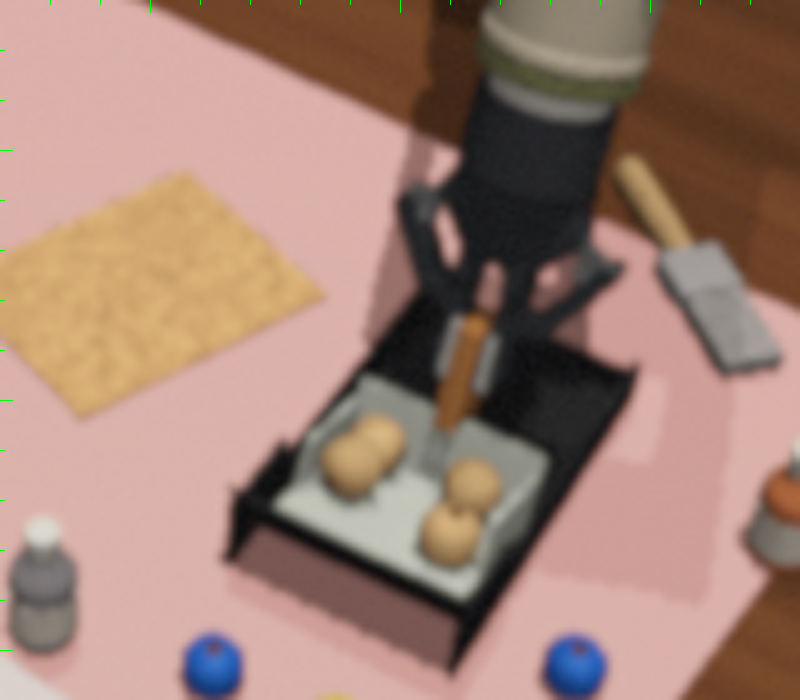

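All four beads are in the scoop: the scene crop shows them at (380,440), (350,465), (472,485) and (450,532). Lifting with the nose held up.

Run:
```python
from plan import *
print(state()["joint_positions"].round(3))
R=Rscoop(6.4,15)
rows([sc(tr(70,0.3,90),6.4,17),sc(tr(60,0.3,150),6.4,16)])
```

```text
[ 0.411 -0.004  1.965 -0.115  0.886 -1.212]
travel [-0.1684, 0.0, 0.0481] rot [-0.0002, 0.0046, -0.0003] dist 70 ang 1
travel [-0.3208, 0.0002, 0.0738] rot [-0.0002, 0.0102, -0.0003] dist 132 ang 2
```

```bash
python3 -m pendant '[{"grip":1,"travel":[-0.02,0,0.005],"rot":[0,0,0]},{"grip":1,"travel":[-0.06,0,0.015],"rot":[0,0,0]},{"grip":1,"travel":[-0.11,0,0.03],"rot":[0,0,0]},{"grip":1,"travel":[-0.168,0,0.047],"rot":[0,0.0045,0]},{"grip":1,"travel":[-0.23,0,0.06],"rot":[0,0.006,0]},{"grip":1,"travel":[-0.28,0,0.068],"rot":[0,0.009,0]},{"grip":1,"travel":[-0.31,0,0.072],"rot":[0,0.01,0]},{"grip":1,"travel":[-0.32,0,0.074],"rot":[0,0.01,0]},{"grip":1,"travel":[-0.32,0,0.074],"rot":[0,0.01,0]},{"grip":1,"travel":[-0.32,0,0.074],"rot":[0,0.01,0]}]'
python3 - <<'E'
from plan import *
where(); print(state()["joint_positions"].round(3))
s=get_image("side"); c=get_image("scene")
crop(s,150,80,310,200,5,"s8.png"); crop(c,270,150,430,290,5,"c8.png")
y=-25.8; u=np.array([np.cos(np.radians(y)),np.sin(np.radians(y)),0]); d=np.array([555,-268,0])
def lipd(off,z,nose):
    R=Rscoop(y,nose); return sc(d+u*off+[0,0,z]-R.apply([47.5,0,0]),y,nose)
rows([sc((600,0,170),-10,14),lipd(-30,170,12)])
E
```

```text
t: 8.85
tool_pos: [522.2, 252.1, 212.6]
tcp_rot: [0.002, 1.293, 0.113]
ft_force: [-0.4, 0.5, -3.3]
width: 13.3
scoop o [590.1 259.8 148.1] yaw 6.4 nose 15.9 roll 0.0 tray xy 59.5 0.0 lip tray x 105.1 z 161.2 F [-0.4  0.5 -3.3]
[ 0.41  -0.149  1.845 -0.087  1.181 -1.249]
travel [-0.0684, -0.6013, -0.017] rot [0.0879, 0.0104, -0.0236] dist 242 ang 16
travel [-0.1392, -1.1146, -0.3342] rot [0.1736, 0.021, -0.0432] dist 469 ang 32
```

View pics/s8.png

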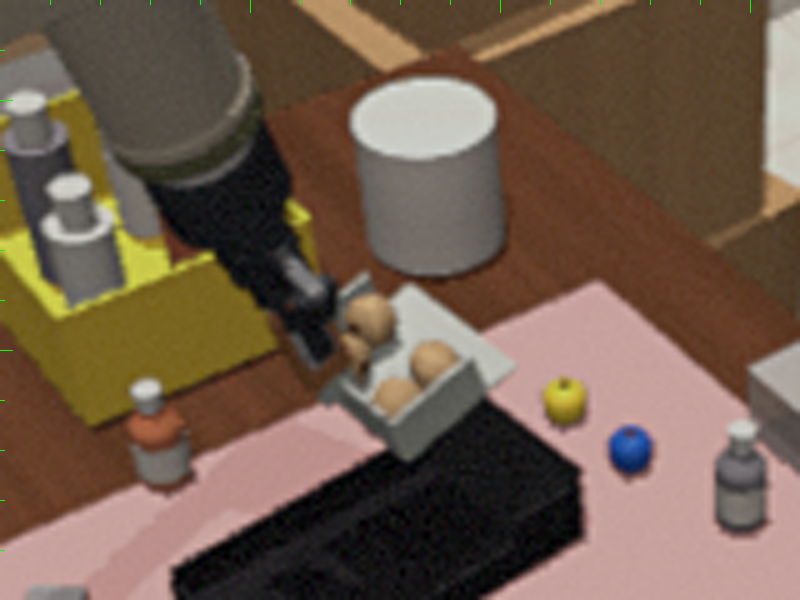

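View pics/c8.png

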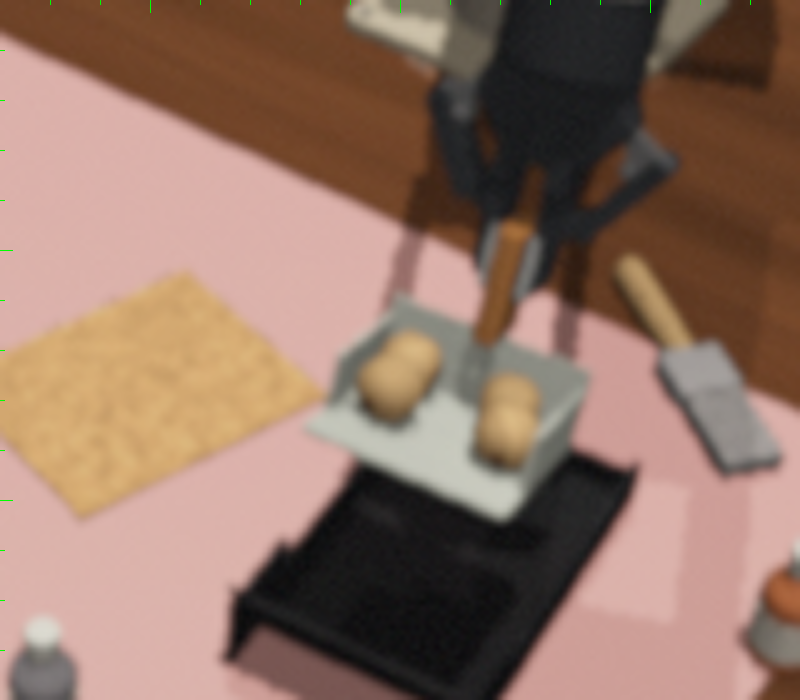

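All four beads are aboard and the tray is empty. Carrying them gently towards the dish.

```bash
python3 -m pendant '[{"grip":1,"travel":[-0.005,-0.015,0],"rot":[0.003,0,0]},{"grip":1,"travel":[-0.01,-0.05,-0.001],"rot":[0.01,0.001,-0.002]},{"grip":1,"travel":[-0.015,-0.1,-0.003],"rot":[0.017,0.002,-0.004]},{"grip":1,"travel":[-0.02,-0.155,-0.005],"rot":[0.025,0.003,-0.006]},{"grip":1,"travel":[-0.025,-0.21,-0.007],"rot":[0.033,0.004,-0.009]},{"grip":1,"travel":[-0.03,-0.265,-0.009],"rot":[0.04,0.005,-0.011]},{"grip":1,"travel":[-0.035,-0.32,-0.011],"rot":[0.048,0.006,-0.013]},{"grip":1,"travel":[-0.04,-0.375,-0.012],"rot":[0.056,0.007,-0.015]},{"grip":1,"travel":[-0.05,-0.43,-0.013],"rot":[0.064,0.008,-0.017]},{"grip":1,"travel":[-0.055,-0.485,-0.014],"rot":[0.072,0.009,-0.02]},{"grip":1,"travel":[-0.062,-0.54,-0.016],"rot":[0.08,0.01,-0.022]},{"grip":1,"travel":[-0.068,-0.59,-0.017],"rot":[0.087,0.01,-0.0236]}]'
cat >> plan.py <<'E'
DY=-25.8; DU=np.array([np.cos(np.radians(DY)),np.sin(np.radians(DY)),0]); DD=np.array([555,-268,0])
def lipd(off,z,nose,y=DY):
    R=Rscoop(y,nose); return sc(DD+DU*off+[0,0,z]-R.apply([47.5,0,0]),y,nose)
E
python3 - <<'E'
from plan import *
where()
rows([lipd(-30,160,10)])
E
```

```text
t: 10.15
tool_pos: [534.1, 13.9, 236.7]
tcp_rot: [-0.004, 1.325, -0.178]
ft_force: [-0.1, -0.2, -2.8]
width: 13.3
scoop o [599.3   2.4 170.1] yaw -10.0 nose 14.1 roll -0.1 tray xy 39.5 -256.7 lip tray x 83.6 z 181.6 F [-0.1 -0.2 -2.8]
travel [-0.0045, -0.5911, -0.162] rot [0.0859, 0.0225, -0.018] dist 245 ang 16
```

```bash
python3 -m pendant '[{"grip":1,"travel":[0,-0.03,-0.01],"rot":[0.003,0,0]},{"grip":1,"travel":[0,-0.08,-0.022],"rot":[0.012,0.003,-0.002]},{"grip":1,"travel":[0,-0.14,-0.038],"rot":[0.02,0.005,-0.004]},{"grip":1,"travel":[0,-0.2,-0.055],"rot":[0.03,0.008,-0.006]},{"grip":1,"travel":[0,-0.26,-0.071],"rot":[0.038,0.01,-0.008]},{"grip":1,"travel":[0,-0.32,-0.088],"rot":[0.047,0.012,-0.01]},{"grip":1,"travel":[0,-0.38,-0.104],"rot":[0.055,0.014,-0.012]},{"grip":1,"travel":[0,-0.44,-0.12],"rot":[0.064,0.017,-0.013]},{"grip":1,"travel":[0,-0.5,-0.137],"rot":[0.073,0.019,-0.015]},{"grip":1,"travel":[-0.002,-0.55,-0.15],"rot":[0.08,0.021,-0.017]},{"grip":1,"travel":[-0.004,-0.58,-0.16],"rot":[0.085,0.022,-0.018]},{"grip":1,"travel":[-0.0045,-0.591,-0.162],"rot":[0.086,0.0225,-0.018]}]'
python3 - <<'E'
from plan import *
where(); print(state()["joint_positions"].round(3))
s=get_image("side"); c=get_image("scene")
crop(s,240,150,400,320,4,"s9.png"); crop(c,180,120,340,260,4,"c9.png")
rows([lipd(-30,120,5),lipd(-20,100,-8),lipd(-20,70,-20),lipd(-20,65,-35),lipd(-20,65,-48)])
E
```

```text
t: 11.35
tool_pos: [429.8, -208.7, 222.8]
tcp_rot: [0.001, 1.396, -0.452]
ft_force: [0.3, -0.9, -1.6]
width: 13.2
scoop o [ 484.9 -235.5  151.6] yaw -25.9 nose 10.0 roll 0.0 tray xy -101.1 -480.2 lip tray x -61.6 z 159.8 F [ 0.3 -0.9 -1.6]
[-0.575 -0.378  2.     0.022  1.346 -1.697]
travel [0.0786, 0.0005, 0.0013] rot [-0.0003, 0.0278, -0.0001] dist 31 ang 5
travel [0.0883, 0.0006, 0.0728] rot [-0.0003, 0.1001, -0.0001] dist 46 ang 18
travel [0.1337, 0.0006, 0.1186] rot [-0.0003, 0.1667, -0.0002] dist 72 ang 30
travel [0.1287, 0.0007, 0.1962] rot [-0.0003, 0.2501, -0.0002] dist 94 ang 45
travel [0.1308, 0.0008, 0.2669] rot [-0.0002, 0.3223, -0.0002] dist 119 ang 58
```

View pics/s9.png

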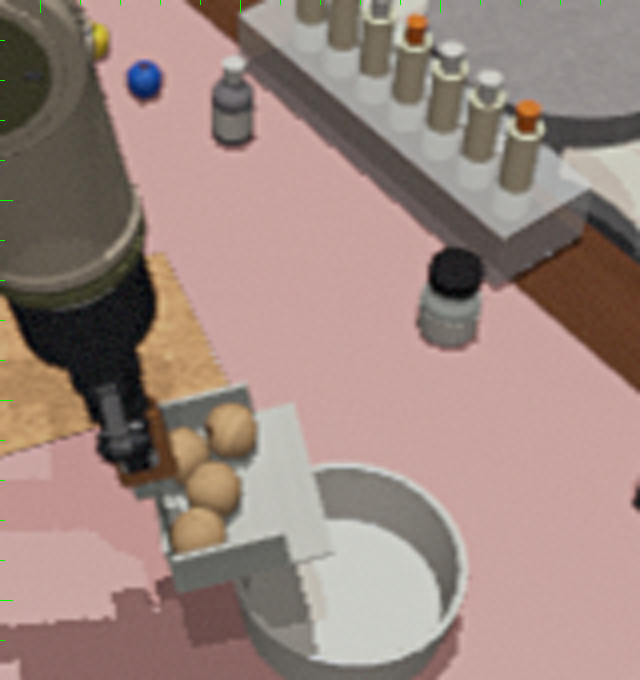

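View pics/c9.png

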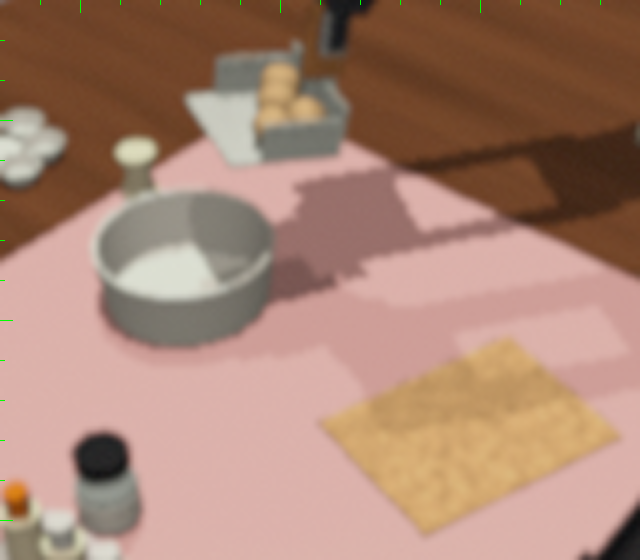

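Run:
```python
from plan import *
from scipy.optimize import least_squares
D=[(.1311,1.4893,1.523,np.hypot(272,534.5),241.5),(-.004,1.965,.886,np.hypot(532.1,253.4),81.6),(-.149,1.845,1.181,np.hypot(522.2,252.1),212.6),(-.378,2,1.346,np.hypot(429.8,208.7),222.8)]
def fk(p,q):
    a,h,L2,L3,e,d=p; b=q[1]+q[0]; t=b+q[2]
    return np.array([a+L2*np.sin(q[0])+L3*np.sin(b)+e*np.cos(b)+d*np.sin(t), h+L2*np.cos(q[0])+L3*np.cos(b)-e*np.sin(b)+d*np.cos(t)])
p0=np.array([50,400,400,400,0,250.])
f=lambda p:np.r_[np.concatenate([fk(p,x[:3])-x[3:] for x in D]),(p-p0)*0.003]
s=least_squares(f,p0); print(s.x.round(0),s.fun.round(2))
for off,z,n in ((-20,100,-8),(-20,65,-35),(-20,65,-48),(-20,65,-55),(-20,80,-60)):
    tp,_=lipd(off,z,n); r=np.hypot(*tp[:2])
    g=lambda q:np.r_[fk(s.x,q)-[r,tp[2]],(sum(q)-np.pi-np.radians(-n))*300]
    u=least_squares(g,[0,1.6,1.8]); print(n,r.round(),tp[2].round(),u.x.round(2),u.cost.round(2))
```

```text
[  5. 313. 364. 551.  63. 342.] [-0.01  0.18 -0.01  0.23  0.18 -1.01 -0.16  0.6  -0.13 -0.26 -0.11  0.45
  0.19  0.28]
-8 513.0 193.0 [0.05 1.67 1.56] 0.0
-35 564.0 186.0 [0.64 1.07 2.04] 0.0
-48 592.0 190.0 [0.95 0.69 2.33] 0.0
-55 608.0 190.0 [1.16 0.43 2.51] 0.0
-60 618.0 203.0 [1.36 0.13 2.7 ] 0.0
```

```bash
python3 -m pendant '[{"grip":1,"travel":[0.03,0,0.001],"rot":[0,0.006,0]},{"grip":1,"travel":[0.09,0,0.002],"rot":[0,0.015,0]},{"grip":1,"travel":[0.15,0,0.003],"rot":[0,0.022,0]},{"grip":1,"travel":[0.185,0,0.004],"rot":[0,0.026,0]},{"grip":1,"travel":[0.195,0,0.005],"rot":[0,0.0278,0]},{"grip":1,"travel":[0.195,0,0.005],"rot":[0,0.0278,0]}]'
python3 - <<'E'
from plan import *
where()
rows([lipd(-28+i,72-1*min(i,4),5-6*i) for i in range(1,12)])
s=get_image("side"); crop(s,240,150,400,320,4,"s10.png")
E
```

```text
t: 12.05
tool_pos: [444.6, -214.0, 146.0]
tcp_rot: [0.009, 1.485, -0.441]
ft_force: [0.0, -0.5, -1.7]
width: 13.0
scoop o [ 493.9 -237.8   69.7] yaw -25.8 nose 4.9 roll 0.0 tray xy -92.4 -483.4 lip tray x -52.4 z 73.8 F [ 0.  -0.5 -1.7]
travel [-0.018, -0.0014, 0.0061] rot [0.0001, 0.033, -0.0002] dist 8 ang 6
travel [-0.0367, -0.0014, 0.0332] rot [0.0001, 0.0663, -0.0002] dist 20 ang 12
travel [-0.0527, -0.0014, 0.0623] rot [0.0001, 0.0996, -0.0002] dist 33 ang 18
travel [-0.0658, -0.0013, 0.0932] rot [0.0001, 0.133, -0.0002] dist 46 ang 24
travel [-0.0783, -0.0013, 0.1258] rot [0.0001, 0.1663, -0.0002] dist 59 ang 30
travel [-0.0876, -0.0013, 0.1596] rot [0.0001, 0.1996, -0.0002] dist 73 ang 36
travel [-0.0936, -0.0013, 0.1943] rot [0.0001, 0.233, -0.0002] dist 86 ang 42
travel [-0.0961, -0.0013, 0.2294] rot [0.0001, 0.2663, -0.0002] dist 99 ang 48
travel [-0.0953, -0.0013, 0.2646] rot [0.0002, 0.2996, -0.0002] dist 112 ang 54
travel [-0.091, -0.0014, 0.2995] rot [0.0002, 0.333, -0.0002] dist 125 ang 60
travel [-0.0833, -0.0014, 0.3339] rot [0.0002, 0.3663, -0.0002] dist 138 ang 66
```

View pics/s10.png

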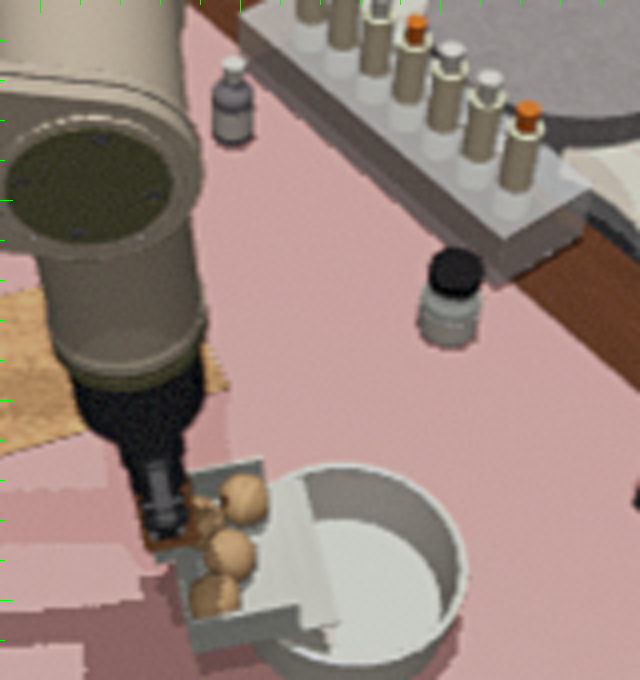

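```bash
python3 -m pendant '[{"grip":1,"travel":[-0.009,0,0.003],"rot":[0,0.016,0]},{"grip":1,"travel":[-0.018,0,0.006],"rot":[0,0.033,0]},{"grip":1,"travel":[-0.028,0,0.02],"rot":[0,0.05,0]},{"grip":1,"travel":[-0.037,0,0.033],"rot":[0,0.066,0]},{"grip":1,"travel":[-0.045,0,0.048],"rot":[0,0.083,0]},{"grip":1,"travel":[-0.053,0,0.062],"rot":[0,0.0996,0]},{"grip":1,"travel":[-0.06,0,0.078],"rot":[0,0.116,0]},{"grip":1,"travel":[-0.066,0,0.093],"rot":[0,0.133,0]},{"grip":1,"travel":[-0.072,0,0.11],"rot":[0,0.15,0]},{"grip":1,"travel":[-0.078,0,0.126],"rot":[0,0.166,0]},{"grip":1,"travel":[-0.083,0,0.143],"rot":[0,0.183,0]},{"grip":1,"travel":[-0.0876,0,0.16],"rot":[0,0.2,0]}]'
python3 - <<'E'
from plan import *
where()
rows([lipd(-22+i,69,-29-6*i) for i in range(1,6)])
s=get_image("side"); crop(s,240,150,400,320,4,"s11.png")
c=get_image("scene"); crop(c,180,120,340,260,4,"c11.png")
E
```

```text
t: 13.3
tool_pos: [500.8, -241.2, 189.3]
tcp_rot: [3.141, 1.032, 2.691]
ft_force: [-0.4, -0.3, -2.0]
width: 13.6
scoop o [ 500.7 -241.1   95.4] yaw -25.8 nose -30.9 roll 0.0 tray xy -86.1 -487.5 lip tray x -51.6 z 71.1 F [-0.4 -0.3 -2. ]
travel [-0.0108, -0.0013, 0.0154] rot [0.0001, 0.023, -0.0001] dist 8 ang 4
travel [-0.0342, -0.0013, 0.0416] rot [0.0001, 0.0564, -0.0001] dist 22 ang 10
travel [-0.0551, -0.0013, 0.07] rot [0.0002, 0.0897, -0.0001] dist 36 ang 16
travel [-0.073, -0.0013, 0.1003] rot [0.0002, 0.123, -0.0001] dist 50 ang 22
travel [-0.088, -0.0013, 0.1322] rot [0.0002, 0.1564, -0.0001] dist 64 ang 28
```

View pics/s11.png

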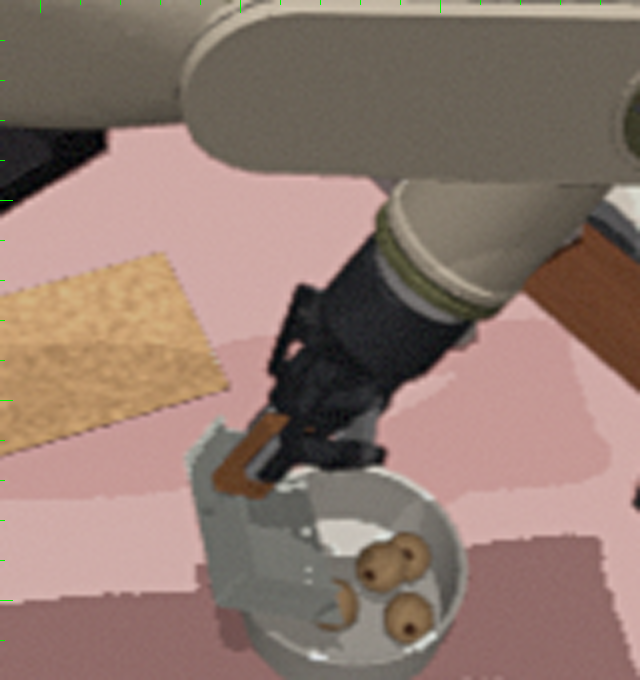

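View pics/c11.png

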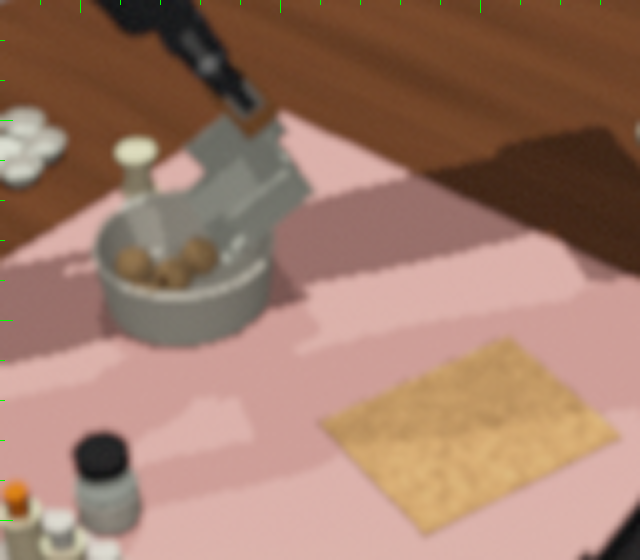

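All four beads appear to have slid out into the dish. Raising straight up before levelling the scoop.

Run:
```python
from plan import *
o=None
rows([lipd(-22,90,-31),lipd(-24,160,-31),lipd(-60,170,-5)])
```

```text
travel [-0.0431, -0.0012, -0.031] rot [0.0002, 0.0002, -0.0001] dist 21 ang 0
travel [-0.1906, -0.0011, -0.1253] rot [0.0002, 0.0002, -0.0001] dist 91 ang 0
travel [-0.0407, -0.0011, -0.2797] rot [0.0001, -0.1443, -0.0002] dist 113 ang 26
```

```bash
python3 -m pendant '[{"grip":1,"travel":[-0.015,0,-0.01],"rot":[0,0,0]},{"grip":1,"travel":[-0.043,0,-0.031],"rot":[0,0,0]},{"grip":1,"travel":[-0.09,0,-0.06],"rot":[0,0,0]},{"grip":1,"travel":[-0.15,0,-0.1],"rot":[0,0,0]},{"grip":1,"travel":[-0.19,0,-0.125],"rot":[0,0,0]},{"grip":1,"travel":[-0.16,0,-0.16],"rot":[0,-0.03,0]},{"grip":1,"travel":[-0.12,0,-0.2],"rot":[0,-0.07,0]},{"grip":1,"travel":[-0.08,0,-0.24],"rot":[0,-0.11,0]},{"grip":1,"travel":[-0.045,0,-0.275],"rot":[0,-0.144,0]},{"grip":1,"travel":[-0.041,0,-0.28],"rot":[0,-0.144,0]},{"grip":1,"travel":[-0.041,0,-0.28],"rot":[0,-0.144,0]}]'
python3 - <<'E'
from plan import *
where()
s=get_image("side"); crop(s,200,150,400,350,3,"s12.png")
c=get_image("scene"); crop(c,180,120,340,260,4,"c12.png")
rows([sc((520,-150,120),-24,0),sc((545,22,80),-19,0),sc((545,22,5),-19,0)])
E
```

```text
t: 14.5
tool_pos: [420.6, -202.5, 261.2]
tcp_rot: [3.14, 1.487, 2.689]
ft_force: [2.0, -0.5, -1.1]
width: 13.2
scoop o [ 457.6 -220.3  176.8] yaw -25.8 nose -4.8 roll 0.0 tray xy -126.5 -462.0 lip tray x -86.5 z 172.8 F [ 2.  -0.5 -1.1]
travel [0.1472, 0.2229, 0.0531] rot [-0.0099, -0.027, -0.0005] dist 109 ang 5
travel [0.2579, 0.6268, -0.0679] rot [-0.0377, -0.0269, -0.0017] dist 272 ang 8
travel [0.4448, 0.6268, -0.0521] rot [-0.0377, -0.0269, -0.0017] dist 308 ang 8
```

View pics/s12.png

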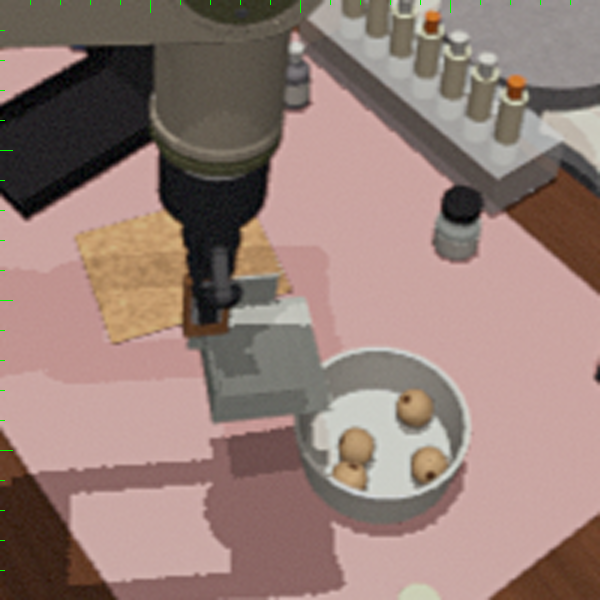

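View pics/c12.png

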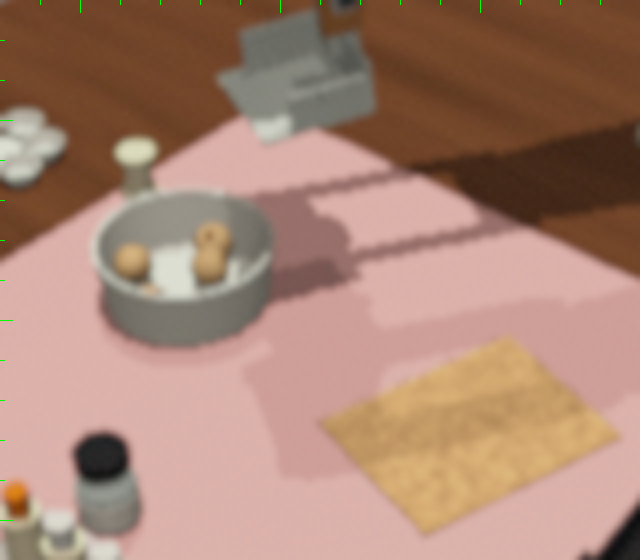

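All four beads are in the dish and the scoop is empty. Moving back over the mat.

```bash
python3 -m pendant '[{"grip":1,"travel":[0.01,0.03,0],"rot":[-0.003,-0.01,0]},{"grip":1,"travel":[0.03,0.1,0],"rot":[-0.006,-0.02,0]},{"grip":1,"travel":[0.06,0.18,-0.01],"rot":[-0.01,-0.027,0]},{"grip":1,"travel":[0.1,0.27,-0.02],"rot":[-0.015,-0.027,0]},{"grip":1,"travel":[0.14,0.36,-0.03],"rot":[-0.022,-0.027,-0.001]},{"grip":1,"travel":[0.18,0.45,-0.045],"rot":[-0.028,-0.027,-0.001]},{"grip":1,"travel":[0.22,0.53,-0.055],"rot":[-0.033,-0.027,-0.0015]},{"grip":1,"travel":[0.245,0.6,-0.065],"rot":[-0.037,-0.027,-0.0017]},{"grip":1,"travel":[0.258,0.627,-0.068],"rot":[-0.0377,-0.027,-0.0017]},{"grip":1,"travel":[0.258,0.627,-0.068],"rot":[-0.0377,-0.027,-0.0017]},{"grip":1,"travel":[0.258,0.627,-0.068],"rot":[-0.0377,-0.027,-0.0017]}]'
python3 - <<'E'
from plan import *
where()
rows([sc((545,22,z),-19,0) for z in (40,8,4)])
E
```

```text
t: 15.7
tool_pos: [500.4, 37.0, 161.0]
tcp_rot: [-1.534, 1.57, -1.865]
ft_force: [0.2, -0.4, -1.5]
width: 13.5
scoop o [545.8  21.3  80.3] yaw -19.0 nose 0.0 roll -0.0 tray xy -11.5 -231.9 lip tray x 31.4 z 80.3 F [ 0.2 -0.4 -1.5]
travel [0.1008, 0.0009, -0.0025] rot [0.0, 0.0, 0.0003] dist 40 ang 0
travel [0.1808, 0.001, -0.0025] rot [0.0, 0.0, 0.0003] dist 72 ang 0
travel [0.1908, 0.001, -0.0025] rot [0.0, 0.0, 0.0003] dist 76 ang 0
```

```bash
python3 -m pendant '[{"grip":1,"travel":[0.04,0,0],"rot":[0,0,0]},{"grip":1,"travel":[0.1,0,0],"rot":[0,0,0]},{"grip":1,"travel":[0.15,0,0],"rot":[0,0,0]},{"grip":1,"travel":[0.175,0,0],"rot":[0,0,0]},{"grip":1,"travel":[0.183,0,0],"rot":[0,0,0]},{"grip":1,"travel":[0.188,0,0],"rot":[0,0,0]},{"grip":1,"travel":[0.191,0,0],"rot":[0,0,0]},{"grip":1,"travel":[0.191,0,0],"rot":[0,0,0]}]'
python3 - <<'E'
from plan import *
where()
E
```

```text
t: 16.5
tool_pos: [501.1, 36.8, 85.5]
tcp_rot: [-0.264, 1.569, -0.595]
ft_force: [0.7, -0.6, -1.6]
width: 13.0
scoop o [546.6  21.1   4.9] yaw -19.0 nose 0.1 roll -0.0 tray xy -10.7 -232.2 lip tray x 32.2 z 5.0 F [ 0.7 -0.6 -1.6]
```

```bash
python3 -m pendant '[{"grip":1,"travel":[0.002,0,0],"rot":[0,0,0]},{"grip":1,"travel":[0.004,0,0],"rot":[0,0,0]},{"grip":1,"travel":[0.0045,0,0],"rot":[0,0,0]},{"grip":0.6,"travel":[0.0035,0,0],"rot":[0,0,0]},{"grip":0.2,"travel":[0.003,0,0],"rot":[0,0,0]},{"grip":-0.5,"travel":[0.003,0,0],"rot":[0,0,0]},{"grip":-1,"travel":[0.003,0,0],"rot":[0,0,0]},{"grip":-1,"travel":[0.003,0,0],"rot":[0,0,0]},{"grip":-1,"travel":[0.003,0,0],"rot":[0,0,0]}]'
python3 -m pendant '[{"grip":-1,"travel":[-0.05,0,0],"rot":[0,0,0]},{"grip":-1,"travel":[-0.15,0,0],"rot":[0,0,0]},{"grip":-1,"travel":[-0.25,0,0],"rot":[0,0,0]},{"grip":-1,"travel":[-0.35,0,-0.1],"rot":[0,0,0]},{"grip":-1,"travel":[-0.4,0,-0.15],"rot":[0,0,0]},{"grip":-1,"travel":[-0.4,0,-0.15],"rot":[0,0,0]},{"grip":-1,"travel":[-0.4,0,-0.15],"rot":[0,0,0]}]'
python3 - <<'E'
from plan import *
from ov import *
s=get_image("side"); c=get_image("scene"); w=get_image("wrist")
it=[(mat,(535.5,22,-16.5,0),(255,0,0)),(scoop,(546,21,-19,4),(0,0,255)),(dish,(555,-268,0,0),(0,255,0))]
draw(s,it,140,130,410,380,3,"s13.png"); draw(c,it,180,120,440,320,3,"c13.png"); draw(w,it,0,0,560,420,1,"w13.png")
E
```

```text
t: 17.4
tool_pos: [501.1, 36.8, 84.3]
tcp_rot: [-0.293, 1.569, -0.625]
ft_force: [0.1, 0.1, 0.5]
width: 85.0
t: 18.1
tool_pos: [444.6, 56.6, 244.9]
tcp_rot: [0.085, 1.567, -0.246]
ft_force: [0.6, 0.7, -0.2]
width: 85.6
```

View pics/s13.png

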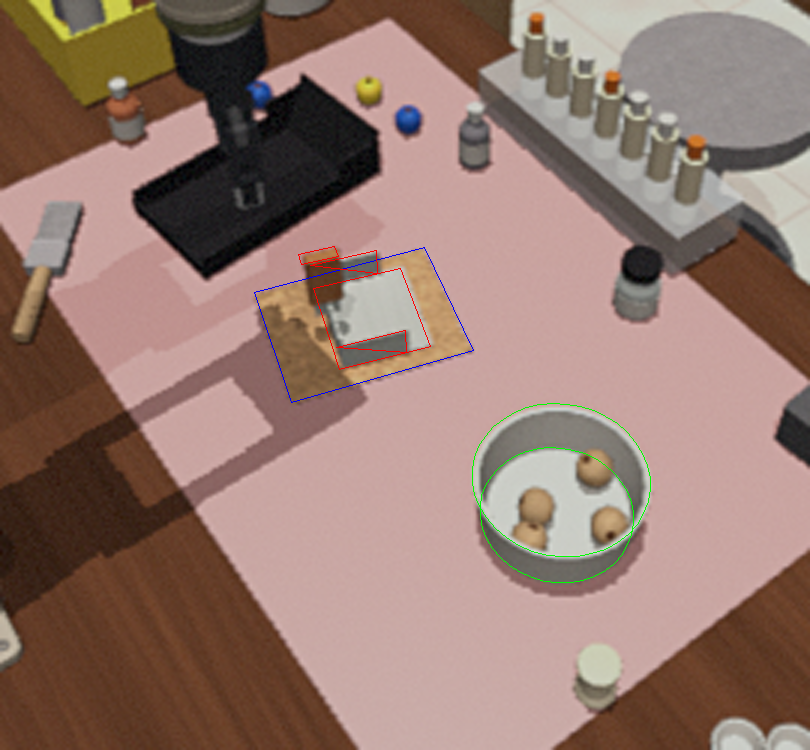

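View pics/c13.png

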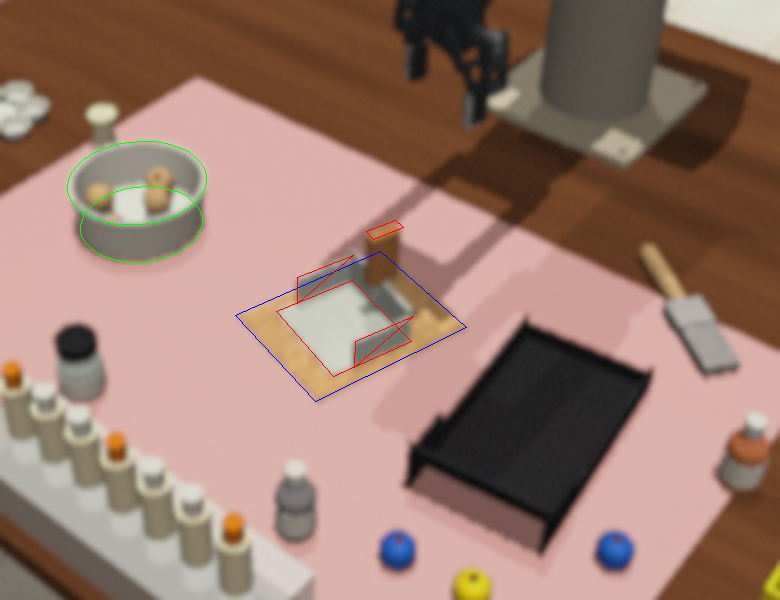

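View pics/w13.png

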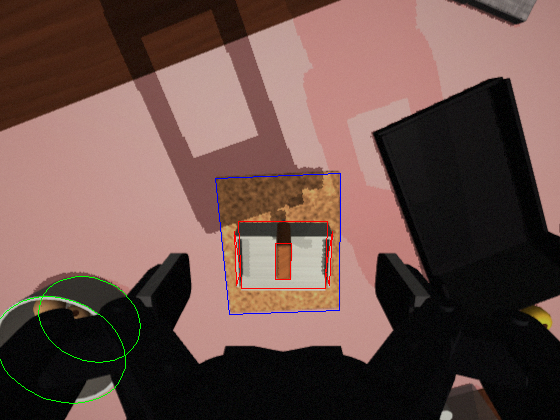

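The scoop is flat on the mat, about 10 mm from its centre. Four beads rest in the upright dish, nothing is knocked over, and the gripper is clear. Handing in.

```bash
python3 -m pendant '[{"grip":-1,"travel":[0,0,0],"rot":[0,0,0]},{"grip":-1,"travel":[0,0,0],"rot":[0,0,0]},{"grip":-1,"travel":[0,0,0],"rot":[0,0,0]}]'; python3 -c "
from station import job_done; print(job_done())"
```

```text
t: 18.55
tool_pos: [443.8, 56.1, 241.9]
tcp_rot: [-2.442, 1.568, -2.775]
ft_force: [0.2, -0.5, 0.7]
width: 85.7
the job is handed in; nothing more can be done
None
```

I scooped all four beads from the tray in one scoopful, tipped them into the white dish, and set the scoop back on its cork mat. I handed the job in at about 18.5 s of the 70 s allowed; it reports no verdict.

My last pictures, from all three cameras just before handing in, showed:
- **Beads:** all four are in the upright dish and the tray is empty. No bead is lying on the bench.
- **Scoop:** it is empty and flat on the mat, about 10 mm from the mat's centre.
- **Robot:** the gripper is open and well above everything, touching nothing.
- **Other items:** both bottles, the jar and the spool are still standing.

No check failed. The only disagreement was in the camera measurements: the two fixed cameras differed by about 5 to 10 mm in y on the mat and scoop. I averaged them, and the wrist camera view then agreed to about 2 mm.

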